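# Free and lift off the tap plinth's service cover

### The arm

A 6-joint arm with a two-finger parallel gripper is mounted at the origin on the work surface. World frame = base frame: x ahead of the robot, y to its left, z up, the work surface at z = 0. Lengths are in m, angles in rad, forces in N, time in s.
With the tool pointing down it reaches from about 0.4 to 0.825 m from the base axis. Payload 7 kg.
Tool frame: the origin (TCP) lies at the centre of the arm's flange, where the gripper is bolted on; the fingertips stand 178 mm ahead of it and the grasp point (between the pads) lies 159 mm ahead of it; x points along the fingers, z is the direction in which the jaws open and shut, and the axes are right-handed (so a half turn about x gives the same grasp; the last joint's range is limited). The gripper opens to 88 mm and grips with 3 to 60 N. Pads are 19 mm wide; open, the fingers measure 130 mm over their backs; the gripper's body (78 mm by 193 mm) begins 47 mm behind the grasp point.
Start: joints at [-0.991, 0.359, 0.012, 0, -1.224, -0.288], TCP at [0.194, -0.646, 0.405] pointing down, gripper open.
Joint ranges: [-3.07, 3.07], [-1.43, 2.12], [-1.02, 1.25], [-3.03, 1.67], [-3.05, -0], [-3.03, 3.03]. Speed limits (rad/s): [2.39, 2.39, 3.01, 3.14, 3.14, 3.14].

### API

Orientations are given as [roll, pitch, yaw] about the fixed x, y, z axes, in that order (R = Rz(yaw) Ry(pitch) Rx(roll)).
In Python, from station import telemetry, optics, job_done, finder gives the robot as it stands.
- The arm moves only by the tool play_rows, never from a script. Its argument "steps" is a list of rows, each an object of numbers: "gripper": the opening, from 0 (shut) to 1 (fully open); "tx", "ty", "tz": the shift along the tool's x, y, z in units of 25 mm (1.0 is 25 mm); "ax", "ay", "az": the turn, a rotation vector about the tool's x, y, z in units of 6 degrees (1.0 is 6 degrees). In form: [{"gripper": .., "tx": .., "ty": .., "tz": .., "ax": .., "ay": .., "az": ..}, ...]. A call has 1 to 20 rows; each row shifts and turns the commanded pose from where the row before left it, along the tool's axes as they then stand; what a row does not reach is not made up. A row lasts 1/12 s, in which the tool goes at most 41.7 mm and 7.16 degrees, less where a joint would pass 70% of its speed; a pose out of reach is approached as far as the arm can. A call is refused whole if a number of a shift passes 1 or a number of a turn 1, either way. A call with a gripper value outside its range is refused whole. The fingers move at their own pace and stop on an object; "newtons" is the grip in N (left out, the last holds). Time passes only in rows, so rows that do not move let the fingers close. It gives the time, the measured TCP pose, the force and the opening at its end, in the units of the state.
- telemetry.get_state(): the state, without advancing time (a new reading comes with each control period).
- optics.grab_frame(name): name is "side" or "top" or "wrist"; returns the picture (384x512x3 uint8, red, green, blue); there is no depth.
- optics.calibration(name): a dict with "fx", "fy", "cx", "cy" (pixels), "T" (4x4, takes a point from camera to world coordinates); the wrist camera has in their place "mount" (4x4, takes a point from camera to tool coordinates, whose origin is the TCP and whose axes are the tool frame's). Camera axes: x right, y down, z forward; pixel columns grow to the right and rows downward; lengths in m; the calibration is good to about 2 mm. The wrist camera is an equidistant fisheye: a pixel r from the principal point sees the ray r / f radians off the axis. A picture is of the moment at which its call begins: read the wrist's pose just before it. calibration takes no time and is no camera call.
- job_done(): hands the job in, once; it reports no verdict.
Trained networks look in the newest picture that a camera, given by its name, has taken for a name from the list of things; names that differ only in an ending like _2 or _b are one class to them, and where a whole thing is asked for, a point or a joint stands for the part that bears it (a point fixed in the world has none). Each returns a list of dicts, best first, with "confidence" (0 to 1); they miss things now and then, are a little off and sometimes report something else, mostly with a low value. They report only what shows in the picture. A call takes as long as a camera call.
- finder.look_for(query, camera): "extent" ([left, top, right, bottom] in pixels, round what is visible of it).
- finder.silhouettes(query, camera): "pixels" (384x512 bool, what is visible of it) and "extent" ([left, top, right, bottom] in pixels, round what is visible of it).
- finder.pinpoint(query, camera): "location" ([row, column] in pixels: a listed point, or the origin of a listed thing).
The state is a dict: "t": time; "q": joint angles; "qd": joint speeds; "joint_efforts": joint torques, N m; "eef_pos": TCP position; "ee_rot": TCP orientation; "force": force on the tool from outside, world axes, zero at the start; "moment": the same for the moment, N m; "width": finger opening in m.
Only numpy, scipy, OpenCV 4.12 (cv2) and the standard library are available. Lean on these libraries where they do the work, as an engineer would, in place of code of your own. Each camera call takes 0.05 s, during which the arm holds its last target.

### The job

The service cover on the tap plinth has to come off so the line couplings can be reached. Take the flat-blade screwdriver with the square handle from the tool stand and, with its blade in the slot, give each of the cover's two slotted cam fasteners a quarter turn anticlockwise to its stop; then hang the driver back in its stand, lift the cover off by its pull handle and lay it gently, right way up, flat on the clear counter. Leave the other driver, the scraper, the drill and the glass where they are.

Things in the scene. Friction and masses are not known exactly. Their poses are not given: they have to be found in the camera images.
- plinth: Stainless tap plinth fixed to the counter, 170 mm deep (x), 60 mm high. Origin: on the counter under the middle of its covered service opening; it reaches 112 mm to +y and 400 mm to -y of it. A tap column 365 mm high stands 310 mm to -y, taps towards -x. A rim round the opening rises to 86 mm above the counter; the cover sits over it and is clear of it once lifted 24 mm.
- cover: The service cover: an upside-down pan of plain stainless steel, loose, 124 mm (x) by 190 mm (y) by 27 mm high, 0.5 to 0.9 kg. Origin: centre of the lower edge of its skirt, 62 mm above the counter when it is in place on the rim and 0 when it lies flat on the counter. z points up, y along its length.
- cover_pull (a point): Middle of the cover's pull handle, a dark steel bow over the cover's middle, its bar along the cover's y: 82 mm long, 10 mm wide (x), 8 mm high, its centre 34 mm above the cover's top face and 61 mm above the skirt's lower edge; 30 mm clear below the bar. Its legs stand 36 mm either side of this point. Axes as the cover.
- slot_a (a point): Middle of the slot's floor in the round head of cam fastener A, captive in the cover 64 mm to +y of its centre. Head 32 mm wide, its top 8 mm above this point, 11 mm above the cover's top face. The slot runs right across along this point's x, 8 mm deep: 5 mm wide in its lower 4 mm, bevelled above that to 10 mm at the top. Turns with the head; z up. The cam tongue below the cover points along +x.
- slot_b (a point): The same for cam fastener B, 64 mm to -y of the cover's centre. In either slot the driver's blade has about 0.1 rad of play each way before it bears on the walls.
- fastener_a (a joint): Turn of fastener A in rad, anticlockwise seen from above: 0 = locked (slot along the cover's long side, tongue under the rim's lip), 1.57 = free, at its stop (slot across the cover). Starts at 0 to 0.3, stays where it is left, takes about 0.06 Nm; the tongue clears the lip beyond about 1.25.
- fastener_b (a joint): The same for fastener B.
- stand: Plywood tool stand fixed to the counter: base 240 x 100 mm, a top board 200 x 80 x 12 mm whose upper face is 85 mm above the counter, open along both long sides. Origin: centre of the underside, long side along x.
- hole_0 (a point): Centre of the mouth, on the upper face of the stand's top board, of the round hole 50 mm to -x of the stand's centre; 24 mm in diameter, right through. One driver hangs in each hole; which is in which varies.
- hole_1 (a point): The same for the hole 50 mm to +x of the stand's centre.
- driver_grip (a point): Middle of the grip of the flat-blade driver, the tool to use (155 mm, 0.16 kg): black square handle 28 x 28 mm, 77 mm high; below it a collar 36 mm wide, 8 mm thick, that rests on the stand, then a 10 mm shaft. Hangs upright, blade down, up to 0.6 rad turned from the stand, this point 131 mm above the counter. z up; x, y square to the handle's flats; the blade is wide along x.
- driver_tip (a point): End of the flat driver's blade, on its axis, 116 mm below the middle of the grip and 70 mm below the collar's underside (lift that far to clear the stand): 16 mm wide (x), 2.4 mm thick (y) at the end, 4 mm thick 14 mm higher up.
- cross_driver: Bystander: cross-tip screwdriver with a black pear-shaped round handle (42 mm at the widest) hanging in the stand's other hole; 141 mm long. Origin: its tip.
- scraper: Bystander: paint scraper lying on the counter, orange handle, 230 mm long, lying along its x (blade to +x). Origin: underside, where handle meets blade.
- drill: Bystander: cordless drill lying on its side, about 180 x 200 x 70 mm. Origin: underside, below its body, which lies along its x; the grip and battery reach 175 mm to its -y.
- glass: Bystander: straight beer glass 76 mm wide, 120 mm high, standing. Origin: centre of its foot.

How it is judged:
On the way, in this order (a step that is already met when the one before it is completed fails the run):
1. one fastener is turned to its stop (beyond 1.3 rad) with the flat driver's blade in its slot (tip within 10 mm of the slot's centre) (((value of joint fastener_a above 1.3 rad and distance between driver_tip and slot_a below 0.01 m) or (value of joint fastener_b above 1.3 rad and distance between driver_tip and slot_b below 0.01 m))), for 0.2 s.
2. the other fastener is turned to its stop in the same way, both now beyond 1.3 rad (value of joint each of fastener_a, fastener_b above 1.3 rad and (distance between driver_tip and slot_a below 0.01 m or distance between driver_tip and slot_b below 0.01 m)), for 0.2 s.
At the end, for the whole second after the job is handed in: Both fasteners beyond 1.25 rad; the cover at rest on the counter, right way up, within 6 mm of lying flat and level within 0.06 rad; the flat driver hanging in the stand, upright within 0.12 rad, within 15 mm of a hole's axis, its grip's middle 125 to 136 mm above the counter (value of joint each of fastener_a, fastener_b above 1.25 rad and height (world z) of cover between -0.004 and 0.006 m and angle between cover's own z axis and vertical below 0.06 rad and linear speed of cover below 0.02 m/s and (horizontal distance between driver_grip and hole_0 below 0.015 m or horizontal distance between driver_grip and hole_1 below 0.015 m) and height (world z) of driver_grip between 0.125 and 0.136 m and angle between driver_grip's own z axis and vertical below 0.12 rad); the robot touches nothing.
It fails at once if the cover is dropped or thrown (moves faster than 0.9 m/s) (linear speed of cover above 0.9 m/s).
It fails at once if the cross-tip driver, scraper, drill or glass is shifted by more than 25 mm (distance of any of cross_driver, scraper, drill, glass from where it was at the start of the episode above 0.025 m).
It also fails if it takes over 72 s, if anything falls off the work surface, if the arm or the gripper's body presses on something with over 40 N, if the wrist force passes 120 N, or if a joint passes its speed limit or range.

## Working session

There is one attempt and no reset: what is moved stays moved. The work goes in short steps, Python scripts to look and compute and a tool call to move; the robot and the scene stay as the last step left them, time stands still between calls to the robot, and variables do not carry over. Pictures are saved under pics/ and viewed, and the job is handed in when it is done.

Besides the shell and the picture viewer there is one more tool, called after "Call:" by a JSON object that holds its "api" and its "payload", one argument or row to a line. play_rows: Moves the arm, as the interface text tells. Its arguments: {"type":"object","properties":{"steps":{"type":"array"},"newtons":{"type":"number"}},"required":["steps"]}

```bash
ls -la; mkdir -p pics
python3 - <<'E'
from station import telemetry, optics, finder
import cv2, numpy as np
s=telemetry.get_state()
print(s)
for n in ["side","top","wrist"]:
    im=optics.grab_frame(n); cv2.imwrite(f"pics/{n}0.png",im[:,:,::-1])
    c=optics.calibration(n); print(n,{k:(np.round(v,4).tolist() if hasattr(v,'__len__') else v) for k,v in c.items()})
E
```

```text
total 12
drwxr-xr-x  3 agent agent 4096 Dec  7 06:41 .
drwxr-xr-x 23 root  root  4096 Dec  7 06:41 ..
drwxr-xr-x  2 agent agent 4096 Dec  7 06:41 pics
{'t': 0.0, 'q': array([-9.90869477e-01,  3.59401471e-01,  1.10687247e-02, -3.46058789e-04,
       -1.22410594e+00, -2.88133968e-01]), 'qd': array([ 0.00036295, -0.00281021,  0.00253494, -0.00077447,  0.00037911,
       -0.00174296]), 'joint_efforts': array([-3.32726904e-04, -5.82720315e+01,  2.93063164e+01,  6.99743226e+00,
        6.98520264e-03, -1.29624932e-04]), 'eef_pos': array([ 0.19414388, -0.64627897,  0.40371804]), 'ee_rot': array([0.09261284, 1.56912205, 1.95508419]), 'force': array([0.85798303, 0.44771519, 0.18834498]), 'moment': array([ 0.01271235,  0.03268836, -0.05128325]), 'width': 0.0877617874347649}
side {'fx': 467.3855569118233, 'fy': 467.3855569118233, 'cx': 257.3463587869337, 'cy': 183.1927506492647, 'T': [[-0.906, -0.228, 0.3568, 0.0981], [-0.423, 0.4539, -0.7842, 1.2393], [0.0169, -0.8614, -0.5076, 0.8263], [0.0, 0.0, 0.0, 1.0]]}
top {'fx': 402.2553332812742, 'fy': 402.2553332812742, 'cx': 253.50049496186526, 'cy': 193.44562847165656, 'T': [[0.0162, -0.9903, 0.1378, 0.4583], [-0.9999, -0.0157, 0.0045, 0.1209], [-0.0022, -0.1379, -0.9904, 1.2201], [0.0, 0.0, 0.0, 1.0]]}
wrist {'fx': 297.3186396354542, 'fy': 297.3186396354542, 'cx': 258.6550479339968, 'cy': 190.9298192101624, 'mount': [[0.0005, -0.2988, 0.9543, 0.019], [-0.0007, -0.9543, -0.2988, 0.0816], [1.0, -0.0005, -0.0006, 0.0001], [0.0, 0.0, 0.0, 1.0]]}
```

View pics/side0.png

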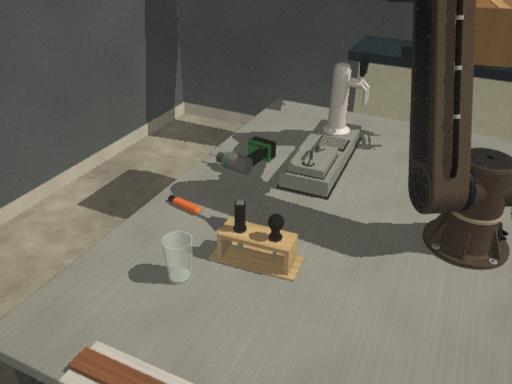

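View pics/top0.png

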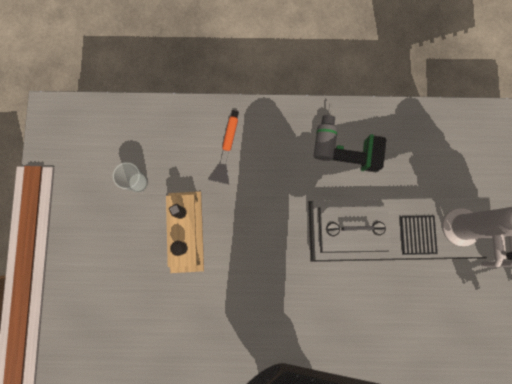

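View pics/wrist0.png

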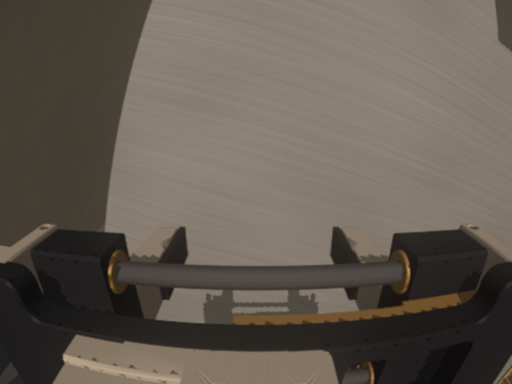

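```bash
cat > h.py <<'E'
import numpy as np, cv2
from station import telemetry, optics, finder
from scipy.spatial.transform import Rotation as Rn
from scipy.optimize import least_squares
def C(n): return optics.calibration(n)
def ray(n,rc,pose=None):
    c=C(n); r,cl=rc
    x=(cl-c['cx'])/c['fx']; y=(r-c['cy'])/c['fy']
    if n=='wrist':
        th=np.hypot(x,y); d=np.array([x/th*np.sin(th),y/th*np.sin(th),np.cos(th)]) if th>1e-9 else np.array([0,0,1.])
        T=pose@c['mount']
    else:
        d=np.array([x,y,1.]); T=c['T']
    d=T[:3,:3]@d; return T[:3,3],d/np.linalg.norm(d)
def proj(n,p,pose=None):
    c=C(n); T=c['T'] if n!='wrist' else pose@c['mount']
    q=T[:3,:3].T@(np.asarray(p)-T[:3,3])
    if n=='wrist':
        rr=np.hypot(q[0],q[1]); th=np.arctan2(rr,q[2]); 
        return np.array([c['cy']+c['fy']*th*q[1]/rr, c['cx']+c['fx']*th*q[0]/rr])
    return np.array([c['cy']+c['fy']*q[1]/q[2], c['cx']+c['fx']*q[0]/q[2]])
def onz(n,rc,z,pose=None):
    o,d=ray(n,rc,pose); return o+d*(z-o[2])/d[2]
def tri(obs):
    A=np.zeros((3,3));b=np.zeros(3);os=[]
    for n,rc,pose in obs:
        o,d=ray(n,rc,pose);M=np.eye(3)-np.outer(d,d);A+=M;b+=M@o;os.append((o,M))
    p=np.linalg.solve(A,b); return p,[float(np.linalg.norm(M@(p-o))) for o,M in os]
def pose(s=None):
    s=s or telemetry.get_state(); T=np.eye(4);T[:3,:3]=Rn.from_euler('xyz',s['ee_rot']).as_matrix();T[:3,3]=s['eef_pos'];return T
E
python3 - <<'E'
from h import *
for n in ["top","side"]:
    optics.grab_frame(n)
    for q in ["plinth","cover","cover_pull","slot_a","stand","hole_0","driver_grip","driver_tip","cross_driver","scraper","drill","glass"]:
        r=finder.pinpoint(q,n)
        print(n,q,[(round(x['confidence'],2),np.round(x['location'],1).tolist()) for x in r[:3]])
E
```

```text
top plinth []
top cover [(0.95, [225.7, 353.0]), (0.65, [230.1, 184.9])]
top cover_pull [(0.78, [226.6, 361.5])]
top slot_a [(0.59, [227.1, 375.9]), (0.47, [228.0, 334.6])]
top stand [(0.71, [232.4, 186.4])]
top hole_0 [(0.59, [211.2, 177.4]), (0.57, [248.4, 182.3]), (0.47, [229.1, 353.1])]
top driver_grip [(0.65, [212.9, 178.2])]
top driver_tip []
top cross_driver [(0.51, [247.3, 182.0])]
top scraper [(0.69, [151.0, 225.4])]
top drill [(0.79, [149.0, 323.9])]
top glass [(0.6, [181.6, 138.8]), (0.22, [249.0, 183.5])]
side plinth [(0.75, [178.2, 309.3])]
side cover [(0.95, [161.7, 314.1])]
side cover_pull [(0.62, [146.9, 311.7])]
side slot_a [(0.59, [148.7, 320.4]), (0.41, [162.2, 307.7])]
side stand [(0.65, [260.4, 254.2]), (0.47, [217.0, 202.1])]
side hole_0 [(0.75, [237.0, 274.7]), (0.75, [231.1, 240.3]), (0.57, [217.7, 241.9])]
side driver_grip [(0.57, [216.6, 239.8])]
side driver_tip [(0.76, [247.9, 238.7]), (0.6, [239.4, 277.1])]
side cross_driver [(0.75, [259.8, 273.4]), (0.35, [163.8, 306.2]), (0.17, [246.6, 239.4])]
side scraper [(0.72, [218.4, 202.1])]
side drill [(0.95, [171.0, 244.3])]
side glass [(0.94, [278.1, 178.4])]
```

Run:
```python
from h import *
print(telemetry.get_state()['t'])
pr=lambda k,v:print(k,np.round(v,4).tolist() if not isinstance(v,tuple) else (np.round(v[0],4).tolist(),np.round(v[1],4).tolist()))
t='top';s='side'
pr('cover',tri([(t,(225.7,353),None),(s,(161.7,314.1),None)]))
pr('cover top z.062',onz(t,(225.7,353),.062)); pr('cover side',onz(s,(161.7,314.1),.062))
pr('pull top',onz(t,(226.6,361.5),.123)); pr('pull side',onz(s,(146.9,311.7),.123))
for rc in [(227.1,375.9),(228,334.6)]: pr('slot top',onz(t,rc,.092))
for rc in [(148.7,320.4),(162.2,307.7)]: pr('slot side',onz(s,rc,.092))
for rc in [(211.2,177.4),(248.4,182.3)]: pr('hole top',onz(t,rc,.085))
for rc in [(237,274.7),(231.1,240.3)]: pr('hole side',onz(s,rc,.085))
pr('stand',onz(t,(232.4,186.4),0));pr('stand',onz(s,(260.4,254.2),0))
pr('grip',onz(t,(212.9,178.2),.131));pr('grip',onz(s,(216.6,239.8),.131))
pr('scr',onz(t,(151,225.4),0));pr('scr',onz(s,(218.4,202.1),0))
pr('drill',onz(t,(149,323.9),0.0));pr('drill',onz(s,(171,244.3),0.0))
pr('glass',onz(t,(181.6,138.8),0.0));pr('glass',onz(s,(278.1,178.4),0.0))
for n,b in [(t,(150,180,430,280)),(s,(140,100,400,300))]:
    im=cv2.imread(f'pics/{n}0.png')[b[1]:b[3],b[0]:b[2]]; k=min(800/im.shape[1],600/im.shape[0]); cv2.imwrite(f'pics/{n}0z.png',cv2.resize(im,None,fx=k,fy=k,interpolation=cv2.INTER_CUBIC))
T=pose(); print(np.round(T,3))
```

```text
1.45
cover ([0.5251, -0.1628, 0.0625], [0.0056, 0.0056])
cover top z.062 [0.5305, -0.1613, 0.062]
cover side [0.52, -0.1655, 0.062]
pull top [0.5246, -0.1695, 0.123]
pull side [0.5294, -0.1531, 0.123]
slot top [0.5257, -0.2179, 0.092]
slot top [0.5213, -0.1024, 0.092]
slot side [0.5159, -0.2147, 0.092]
slot side [0.5215, -0.0972, 0.092]
hole top [0.5621, 0.3407, 0.085]
hole top [0.4579, 0.3226, 0.085]
hole side [0.4611, 0.3249, 0.085]
hole side [0.5534, 0.3417, 0.085]
stand [0.506, 0.3272, 0.0]
stand [0.5114, 0.3413, -0.0]
grip [0.5533, 0.3294, 0.131]
grip [0.555, 0.3413, 0.131]
scr [0.7599, 0.2159, 0.0]
scr [0.7405, 0.2324, 0.0]
drill [0.7711, -0.0902, 0.0]
drill [0.7582, -0.0951, 0.0]
glass [0.6593, 0.4798, 0.0]
glass [0.6568, 0.4911, 0.0]
[[ 0.    -0.958 -0.288  0.194]
 [-0.    -0.288  0.958 -0.646]
 [-1.    -0.    -0.     0.405]
 [ 0.     0.     0.     1.   ]]
```

View pics/top0z.png

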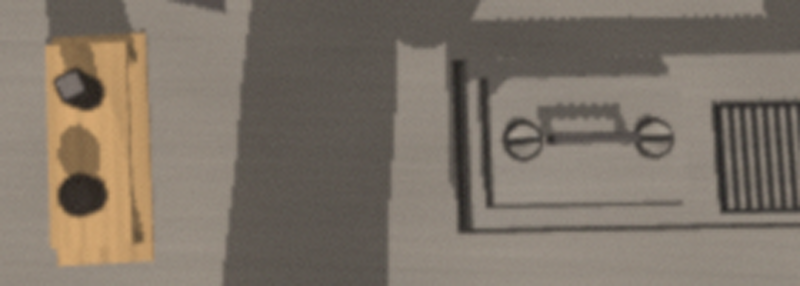

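View pics/side0z.png

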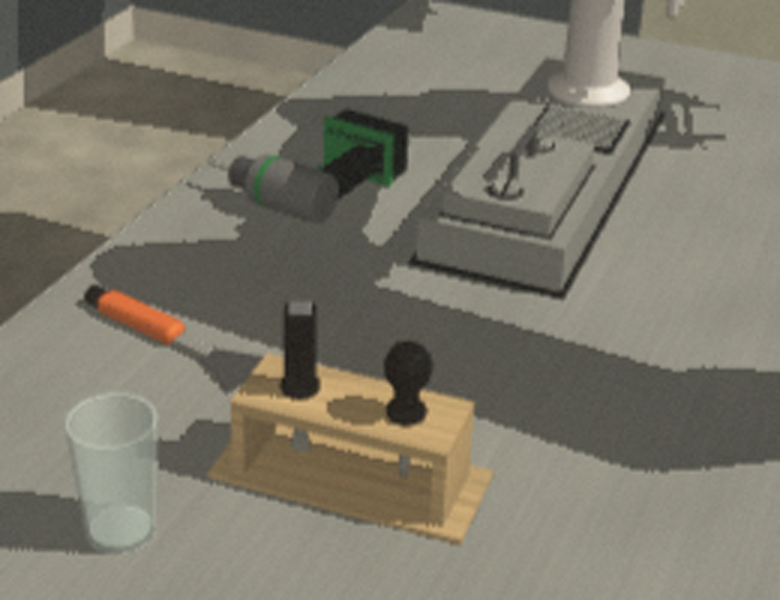

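Call:
{"api": "play_rows", "payload": {
  "steps": [
    {"tx": -1,"ax": -1,"gripper": 1},
    {"tx": -1,"ax": -1},
    {"tx": -1,"ax": -1},
    {"tx": -1,"ax": -1},
    {"tx": -1,"ax": -1},
    {"tx": -1,"ax": -1},
    {"tx": -1,"ax": -1},
    {"ax": -1},
    {"ax": -1},
    {"ax": -1},
    {"ax": -1},
    {"ax": -1},
    {"ax": -1},
    {"ax": -1},
    {"ax": -1},
    {"ax": -1},
    {"ax": -1},
    {"ax": -1},
    {"ax": -1},
    {"ax": -1}
  ]
}}

```text
invalid input
```

Call:
{"api": "play_rows", "payload": {
  "steps": [
    {"gripper": 1,"tx": -1,"ty": 0,"tz": 0,"ax": -1,"ay": 0,"az": 0},
    {"gripper": 1,"tx": -1,"ty": 0,"tz": 0,"ax": -1,"ay": 0,"az": 0},
    {"gripper": 1,"tx": -1,"ty": 0,"tz": 0,"ax": -1,"ay": 0,"az": 0},
    {"gripper": 1,"tx": -1,"ty": 0,"tz": 0,"ax": -1,"ay": 0,"az": 0},
    {"gripper": 1,"tx": -1,"ty": 0,"tz": 0,"ax": -1,"ay": 0,"az": 0},
    {"gripper": 1,"tx": -1,"ty": 0,"tz": 0,"ax": -1,"ay": 0,"az": 0},
    {"gripper": 1,"tx": -1,"ty": 0,"tz": 0,"ax": -1,"ay": 0,"az": 0},
    {"gripper": 1,"tx": 0,"ty": 0,"tz": 0,"ax": -1,"ay": 0,"az": 0},
    {"gripper": 1,"tx": 0,"ty": 0,"tz": 0,"ax": -1,"ay": 0,"az": 0},
    {"gripper": 1,"tx": 0,"ty": 0,"tz": 0,"ax": -1,"ay": 0,"az": 0},
    {"gripper": 1,"tx": 0,"ty": 0,"tz": 0,"ax": -1,"ay": 0,"az": 0},
    {"gripper": 1,"tx": 0,"ty": 0,"tz": 0,"ax": -1,"ay": 0,"az": 0},
    {"gripper": 1,"tx": 0,"ty": 0,"tz": 0,"ax": -1,"ay": 0,"az": 0},
    {"gripper": 1,"tx": 0,"ty": 0,"tz": 0,"ax": -1,"ay": 0,"az": 0},
    {"gripper": 1,"tx": 0,"ty": 0,"tz": 0,"ax": -1,"ay": 0,"az": 0},
    {"gripper": 1,"tx": 0,"ty": 0,"tz": 0,"ax": -1,"ay": 0,"az": 0},
    {"gripper": 1,"tx": 0,"ty": 0,"tz": 0,"ax": -1,"ay": 0,"az": 0},
    {"gripper": 1,"tx": 0,"ty": 0,"tz": 0,"ax": -1,"ay": 0,"az": 0},
    {"gripper": 1,"tx": 0,"ty": 0,"tz": 0,"ax": -1,"ay": 0,"az": 0},
    {"gripper": 1,"tx": 0,"ty": 0,"tz": 0,"ax": -1,"ay": 0,"az": 0}
  ],
  "newtons": 20
}}

```text
t: 3.12
eef_pos: [0.1942, -0.6464, 0.5796]
ee_rot: [-2.149, 1.571, 1.813]
force: [-0.3, -0.4, -0.2]
width: 0.0881
```

Call:
{"api": "play_rows", "payload": {
  "steps": [
    {"gripper": 1,"tx": 0,"ty": 0,"tz": 0,"ax": -1,"ay": 0,"az": 0},
    {"gripper": 1,"tx": 0,"ty": 0,"tz": 0,"ax": -1,"ay": 0,"az": 0},
    {"gripper": 1,"tx": 0,"ty": 0,"tz": 0,"ax": -1,"ay": 0,"az": 0},
    {"gripper": 1,"tx": 0,"ty": 0,"tz": 0,"ax": -1,"ay": 0,"az": 0},
    {"gripper": 1,"tx": 0,"ty": 0,"tz": 0,"ax": -1,"ay": 0,"az": 0},
    {"gripper": 1,"tx": 0,"ty": 0,"tz": 0,"ax": -1,"ay": 0,"az": 0},
    {"gripper": 1,"tx": 0,"ty": 0,"tz": 0,"ax": -1,"ay": 0,"az": 0},
    {"gripper": 1,"tx": 0,"ty": 0,"tz": 0,"ax": -0.2,"ay": 0,"az": 0},
    {"gripper": 1,"tx": 0,"ty": 0.5,"tz": -1,"ax": 0,"ay": 0,"az": 0},
    {"gripper": 1,"tx": 0,"ty": 0.5,"tz": -1,"ax": 0,"ay": 0,"az": 0},
    {"gripper": 1,"tx": 0,"ty": 0.5,"tz": -1,"ax": 0,"ay": 0,"az": 0},
    {"gripper": 1,"tx": 0,"ty": 0.5,"tz": -1,"ax": 0,"ay": 0,"az": 0},
    {"gripper": 1,"tx": 0,"ty": 0.5,"tz": -1,"ax": 0,"ay": 0,"az": 0},
    {"gripper": 1,"tx": 0,"ty": 0.5,"tz": -1,"ax": 0,"ay": 0,"az": 0},
    {"gripper": 1,"tx": 0,"ty": 0.5,"tz": -1,"ax": 0,"ay": 0,"az": 0},
    {"gripper": 1,"tx": 0,"ty": 0.5,"tz": -1,"ax": 0,"ay": 0,"az": 0},
    {"gripper": 1,"tx": 0,"ty": 0.5,"tz": -1,"ax": 0,"ay": 0,"az": 0},
    {"gripper": 1,"tx": 0,"ty": 0.5,"tz": -1,"ax": 0,"ay": 0,"az": 0},
    {"gripper": 1,"tx": 0,"ty": 0.5,"tz": -1,"ax": 0,"ay": 0,"az": 0},
    {"gripper": 1,"tx": 0,"ty": 0.5,"tz": -1,"ax": 0,"ay": 0,"az": 0}
  ]
}}

```text
t: 4.78
eef_pos: [0.3447, -0.3453, 0.5799]
ee_rot: [1.17, 1.57, -0.405]
force: [1.3, 0.2, 0.3]
width: 0.0877
```

Run:
```python
from h import *
s=telemetry.get_state(); print(s['t'],s['q'],s['eef_pos']); print(pose(s).round(3))
```

```text
4.7833 [-3.82306929e-01 -2.42798232e-02 -6.82390631e-02  1.47444277e-05
 -1.52619166e+00  1.94874684e+00] [ 0.34473014 -0.34533991  0.57991161]
[[ 0.001  1.    -0.004  0.345]
 [-0.    -0.004 -1.    -0.345]
 [-1.     0.001  0.     0.58 ]
 [ 0.     0.     0.     1.   ]]
```

Call:
{"api": "play_rows", "payload": {
  "steps": [
    {"gripper": 1,"tx": 0.65,"ty": 0.7,"tz": -0.93,"ax": 0,"ay": 0,"az": 0},
    {"gripper": 1,"tx": 0.65,"ty": 0.7,"tz": -0.93,"ax": 0,"ay": 0,"az": 0},
    {"gripper": 1,"tx": 0.65,"ty": 0.7,"tz": -0.93,"ax": 0,"ay": 0,"az": 0},
    {"gripper": 1,"tx": 0.65,"ty": 0.7,"tz": -0.93,"ax": 0,"ay": 0,"az": 0},
    {"gripper": 1,"tx": 0.65,"ty": 0.7,"tz": -0.93,"ax": 0,"ay": 0,"az": 0},
    {"gripper": 1,"tx": 0.65,"ty": 0.7,"tz": -0.93,"ax": 0,"ay": 0,"az": 0},
    {"gripper": 1,"tx": 0.65,"ty": 0.7,"tz": -0.93,"ax": 0,"ay": 0,"az": 0},
    {"gripper": 1,"tx": 0.65,"ty": 0.7,"tz": -0.93,"ax": 0,"ay": 0,"az": 0},
    {"gripper": 1,"tx": 0,"ty": 0,"tz": 0,"ax": 0,"ay": 0,"az": 0}
  ]
}}

```text
t: 5.53
eef_pos: [0.4864, -0.1578, 0.4462]
ee_rot: [-1.845, 1.567, 2.866]
force: [-1.5, -0.8, -0.5]
width: 0.0873
```

Run:
```python
from h import *
s=telemetry.get_state(); P=pose(s); print(s['t'],s['eef_pos'])
im=optics.grab_frame('wrist'); cv2.imwrite('pics/w1.png',im[:,:,::-1]); np.save('w1.npy',P)
cv2.imwrite('pics/w1z.png',cv2.resize(im[60:300,120:420,::-1],(750,600),interpolation=cv2.INTER_CUBIC))
for q,z in [("cover",.062),("cover_pull",.123),("slot_a",.092)]:
    for x in finder.pinpoint(q,'wrist')[:3]: print(q,round(x['confidence'],2),np.round(x['location'],1),onz('wrist',x['location'],z,P).round(4))
```

```text
5.5333 [ 0.48636653 -0.15783508  0.44622579]
cover 0.64 [137.9 262.4] [ 0.5197 -0.1622  0.062 ]
cover_pull 0.81 [141.8 262.5] [ 0.5236 -0.1616  0.123 ]
slot_a 0.77 [135.2 315.9] [ 0.5273 -0.223   0.092 ]
slot_a 0.58 [143.4 204.1] [ 0.5181 -0.0951  0.092 ]
```

View pics/w1z.png

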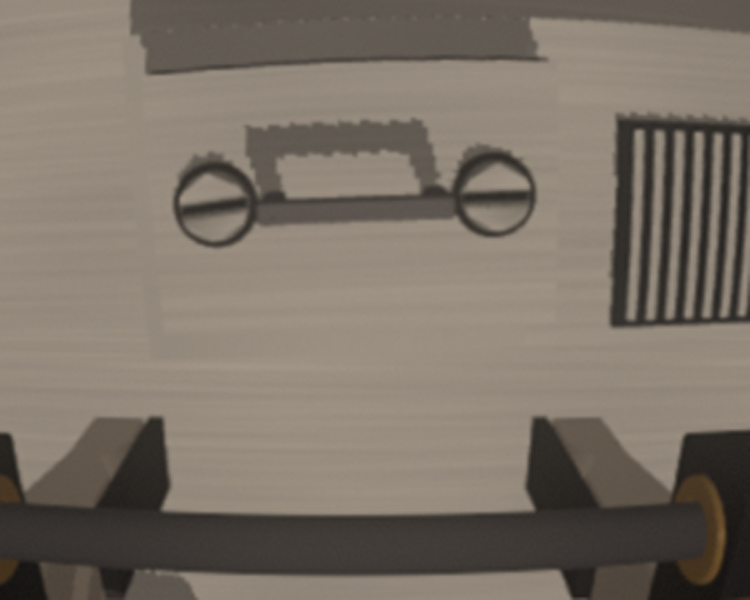

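```bash
cat >> h.py <<'E'
def ortho(im,n,P,x0,x1,y0,y1,z,mm=0.5):
    # rows: x from x1 down to x0 ; cols: y from y1 down to y0  (image up=+x, right=-y)
    xs=np.arange(x1,x0,-mm/1000); ys=np.arange(y1,y0,-mm/1000)
    X,Y=np.meshgrid(xs,ys,indexing='ij'); c=C(n); T=c['T'] if n!='wrist' else P@c['mount']
    Q=(np.stack([X,Y,np.full_like(X,z)],-1)-T[:3,3])@T[:3,:3]
    if n=='wrist':
        rr=np.hypot(Q[...,0],Q[...,1]); k=np.arctan2(rr,Q[...,2])/rr
    else: k=1/Q[...,2]
    return cv2.remap(im,(c['cx']+c['fx']*k*Q[...,0]).astype('f4'),(c['cy']+c['fy']*k*Q[...,1]).astype('f4'),cv2.INTER_CUBIC)
E
python3 - <<'E'
from h import *
P=np.load('w1.npy'); im=cv2.imread('pics/w1.png')
o=ortho(im,'wrist',P,.46,.60,-.26,-.06,.1,.25); cv2.imwrite('pics/o1.png',o); print(o.shape)
E
```

```text
(560, 800, 3)
```

View pics/o1.png

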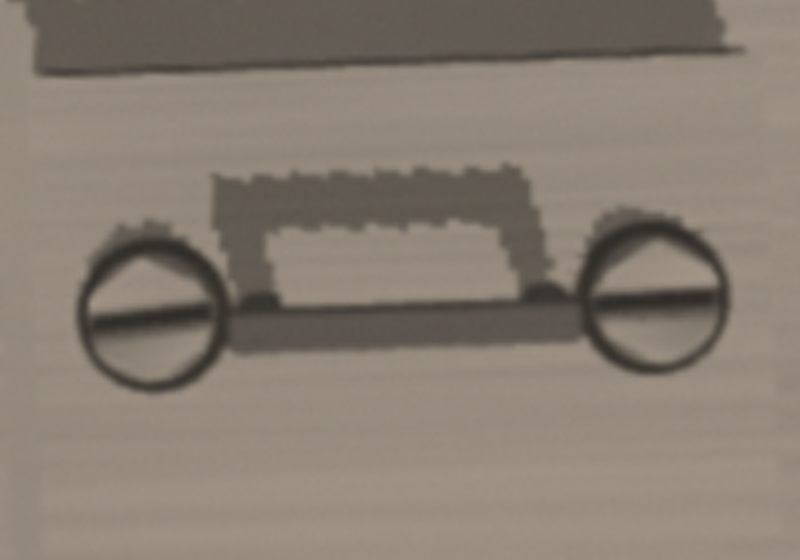

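Call:
{"api": "play_rows", "payload": {
  "steps": [
    {"gripper": 1,"tx": 0,"ty": 0.07,"tz": -1,"ax": 0,"ay": 0,"az": 0},
    {"gripper": 1,"tx": 0,"ty": 0.07,"tz": -1,"ax": 0,"ay": 0,"az": 0},
    {"gripper": 1,"tx": 0,"ty": 0.07,"tz": -1,"ax": 0,"ay": 0,"az": 0},
    {"gripper": 1,"tx": 0,"ty": 0.07,"tz": -1,"ax": 0,"ay": 0,"az": 0},
    {"gripper": 1,"tx": 0,"ty": 0.07,"tz": -1,"ax": 0,"ay": 0,"az": 0},
    {"gripper": 1,"tx": 0,"ty": 0.07,"tz": -1,"ax": 0,"ay": 0,"az": 0},
    {"gripper": 1,"tx": 0,"ty": 0.07,"tz": -1,"ax": 0,"ay": 0,"az": 0},
    {"gripper": 1,"tx": 0,"ty": 0.07,"tz": -1,"ax": 0,"ay": 0,"az": 0},
    {"gripper": 1,"tx": 0,"ty": 0.07,"tz": -1,"ax": 0,"ay": 0,"az": 0},
    {"gripper": 1,"tx": 0,"ty": 0.07,"tz": -1,"ax": 0,"ay": 0,"az": 0},
    {"gripper": 1,"tx": 0,"ty": 0.07,"tz": -1,"ax": 0,"ay": 0,"az": 0},
    {"gripper": 1,"tx": 0,"ty": 0.07,"tz": -1,"ax": 0,"ay": 0,"az": 0},
    {"gripper": 1,"tx": 0,"ty": 0.07,"tz": -1,"ax": 0,"ay": 0,"az": 0},
    {"gripper": 1,"tx": 0,"ty": 0.07,"tz": -1,"ax": 0,"ay": 0,"az": 0},
    {"gripper": 1,"tx": 0,"ty": 0.07,"tz": -1,"ax": 0,"ay": 0,"az": 0},
    {"gripper": 1,"tx": 0,"ty": 0.07,"tz": -1,"ax": 0,"ay": 0,"az": 0},
    {"gripper": 1,"tx": 0,"ty": 0.07,"tz": -1,"ax": 0,"ay": 0,"az": 0},
    {"gripper": 1,"tx": 0,"ty": 0.07,"tz": -1,"ax": 0,"ay": 0,"az": 0},
    {"gripper": 1,"tx": 0,"ty": 0,"tz": -0.5,"ax": 0,"ay": 0,"az": 0},
    {"gripper": 1,"tx": 0,"ty": 0,"tz": 0,"ax": 0,"ay": 0,"az": 0}
  ]
}}

```text
t: 7.4
eef_pos: [0.5174, 0.3028, 0.4499]
ee_rot: [2.344, 1.57, 0.772]
force: [-0.0, -0.3, -0.0]
width: 0.0876
```

Run:
```python
from h import *
s=telemetry.get_state(); P=pose(s); print(s['t'],s['eef_pos'])
im=optics.grab_frame('wrist'); cv2.imwrite('pics/w2.png',im[:,:,::-1]); np.save('w2.npy',P)
cv2.imwrite('pics/w2z.png',cv2.resize(im[40:280,100:400,::-1],(750,600),interpolation=cv2.INTER_CUBIC))
for q,z in [("driver_grip",.131),("hole_0",.085),("cross_driver",.014)]:
    for x in finder.pinpoint(q,'wrist')[:3]: print(q,round(x['confidence'],2),np.round(x['location'],1),onz('wrist',x['location'],z,P).round(4))
o=ortho(im[:,:,::-1],'wrist',P,.43,.60,.27,.41,.1695,.25); cv2.imwrite('pics/o2.png',o)
```

```text
7.4 [0.51739558 0.3028479  0.44991803]
driver_grip 0.61 [140.5 229.3] [0.5582 0.3327 0.131 ]
hole_0 0.94 [213.6 240. ] [0.4604 0.3265 0.085 ]
hole_0 0.66 [131.8 235.8] [0.5623 0.3295 0.085 ]
cross_driver 0.89 [197.  244.6] [0.4587 0.3239 0.014 ]
```

View pics/w2z.png

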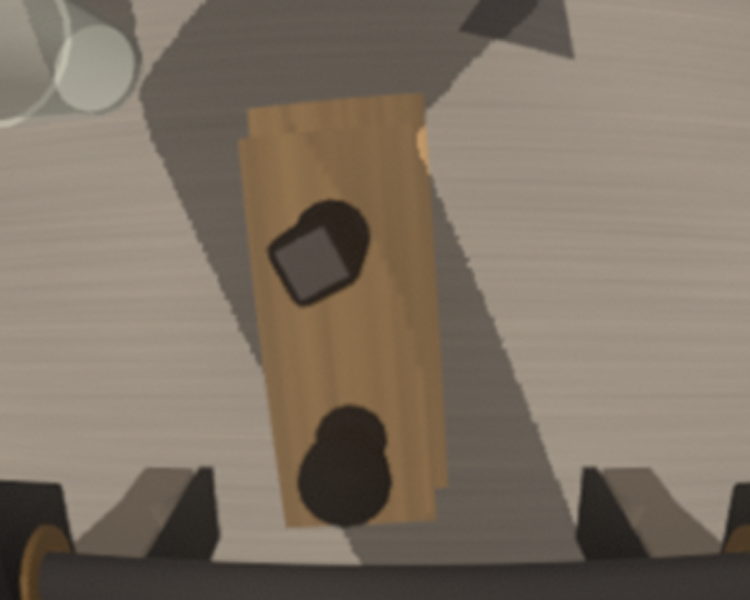

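View pics/o2.png

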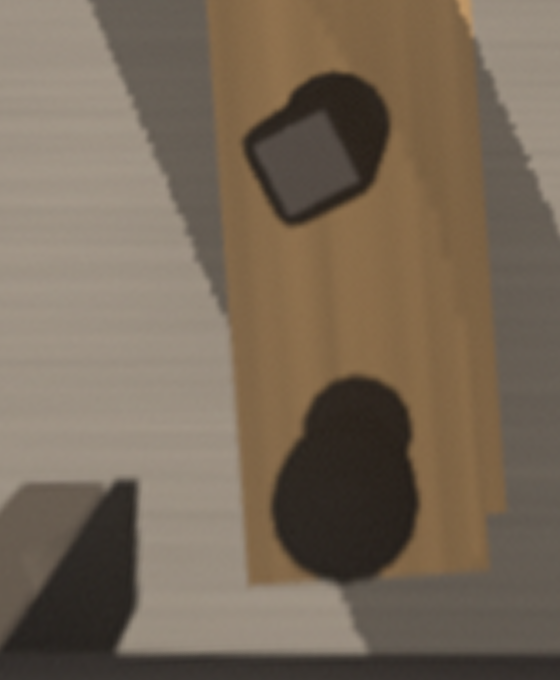

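Call:
{"api": "play_rows", "payload": {
  "steps": [
    {"gripper": 1,"tx": 0,"ty": 0.83,"tz": -0.6,"ax": 0,"ay": 0,"az": 0},
    {"gripper": 1,"tx": 0,"ty": 0.83,"tz": -0.6,"ax": 0,"ay": 0,"az": 0},
    {"gripper": 1,"tx": 0.6,"ty": 0,"tz": 0,"ax": -0.93,"ay": 0,"az": 0},
    {"gripper": 1,"tx": 0.6,"ty": 0,"tz": 0,"ax": -0.93,"ay": 0,"az": 0},
    {"gripper": 1,"tx": 0.6,"ty": 0,"tz": 0,"ax": -0.93,"ay": 0,"az": 0},
    {"gripper": 1,"tx": 0.6,"ty": 0,"tz": 0,"ax": -0.93,"ay": 0,"az": 0},
    {"gripper": 1,"tx": 0.6,"ty": 0,"tz": 0,"ax": -0.93,"ay": 0,"az": 0},
    {"gripper": 1,"tx": 0,"ty": 0,"tz": 0,"ax": 0,"ay": 0,"az": 0}
  ]
}}

```text
t: 8.27
eef_pos: [0.558, 0.3298, 0.3718]
ee_rot: [-1.445, 1.566, -2.527]
force: [-0.1, 0.2, -0.8]
width: 0.0879
```

Run:
```python
from h import *
s=telemetry.get_state(); P=pose(s); print(s['t'],s['eef_pos']); print(P.round(3))
im=optics.grab_frame('wrist'); cv2.imwrite('pics/w3.png',im[:,:,::-1]); np.save('w3.npy',P)
for a in [s['eef_pos']+P[:3,0]*(s['eef_pos'][2]-z) for z in (.1695,.131,.093)]: print(a.round(4),proj('wrist',a,P).round(1))
```

```text
8.2667 [0.5580271  0.32979285 0.37181829]
[[-0.004  0.883  0.469  0.558]
 [-0.003  0.469 -0.883  0.33 ]
 [-1.    -0.005  0.001  0.372]
 [ 0.     0.     0.     1.   ]]
[0.5573 0.3293 0.1695] [224.1 258.9]
[0.5571 0.3292 0.131 ] [204.5 258.9]
[0.557  0.3291 0.093 ] [190.3 258.8]
```

View pics/w3.png

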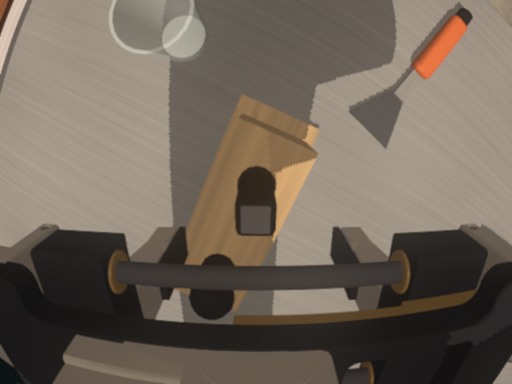

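Call:
{"api": "play_rows", "payload": {
  "steps": [
    {"gripper": 1,"tx": 0.65,"ty": 0.1,"tz": -0.06,"ax": 0,"ay": 0,"az": 0},
    {"gripper": 1,"tx": 0.65,"ty": 0,"tz": 0,"ax": 0,"ay": 0,"az": 0},
    {"gripper": 1,"tx": 0.65,"ty": 0,"tz": 0,"ax": 0,"ay": 0,"az": 0},
    {"gripper": 1,"tx": 0.65,"ty": 0,"tz": 0,"ax": 0,"ay": 0,"az": 0},
    {"gripper": 1,"tx": 0.65,"ty": 0,"tz": 0,"ax": 0,"ay": 0,"az": 0},
    {"gripper": 1,"tx": 0,"ty": 0,"tz": 0,"ax": 0,"ay": 0,"az": 0},
    {"gripper": 0.2,"tx": 0,"ty": 0,"tz": 0,"ax": 0,"ay": 0,"az": 0},
    {"gripper": 0.2,"tx": 0,"ty": 0,"tz": 0,"ax": 0,"ay": 0,"az": 0},
    {"gripper": 0.2,"tx": 0,"ty": 0,"tz": 0,"ax": 0,"ay": 0,"az": 0},
    {"gripper": 0.2,"tx": 0,"ty": 0,"tz": 0,"ax": 0,"ay": 0,"az": 0},
    {"gripper": 0.2,"tx": 0,"ty": 0,"tz": 0,"ax": 0,"ay": 0,"az": 0},
    {"gripper": 0.2,"tx": 0,"ty": 0,"tz": 0,"ax": 0,"ay": 0,"az": 0},
    {"gripper": 0.2,"tx": 0,"ty": 0,"tz": 0,"ax": 0,"ay": 0,"az": 0},
    {"gripper": 0.2,"tx": 0,"ty": 0,"tz": 0,"ax": 0,"ay": 0,"az": 0}
  ],
  "newtons": 40
}}

```text
t: 9.48
eef_pos: [0.56, 0.3341, 0.2936]
ee_rot: [1.804, 1.571, 0.719]
force: [-0.3, 0.0, 0.4]
width: 0.0401
```

Call:
{"api": "play_rows", "payload": {
  "steps": [
    {"gripper": 0,"tx": 0,"ty": 0,"tz": 0,"ax": 0,"ay": 0,"az": 0},
    {"gripper": 0,"tx": 0,"ty": 0,"tz": 0,"ax": 0,"ay": 0,"az": 0},
    {"gripper": 0,"tx": 0,"ty": 0,"tz": 0,"ax": 0,"ay": 0,"az": 0},
    {"gripper": 0,"tx": 0,"ty": 0,"tz": 0,"ax": 0,"ay": 0,"az": 0},
    {"gripper": 0,"tx": 0,"ty": 0,"tz": 0,"ax": 0,"ay": 0,"az": 0},
    {"gripper": 0,"tx": 0,"ty": 0,"tz": 0,"ax": 0,"ay": 0,"az": 0}
  ],
  "newtons": 50
}}

```text
t: 9.98
eef_pos: [0.5601, 0.334, 0.2934]
ee_rot: [-1.17, 1.571, -2.256]
force: [0.3, -1.0, -0.6]
width: 0.0278
```

Run:
```python
from h import *
s=telemetry.get_state(); P=pose(s); print(s['t'],s['eef_pos'],s['force'],s['moment'],s['width']); print(P.round(3)); np.save('grasp.npy',P)
im=optics.grab_frame('wrist'); cv2.imwrite('pics/w4.png',im[:,:,::-1])
im=optics.grab_frame('side'); cv2.imwrite('pics/s4.png',cv2.resize(im[130:300,150:370,::-1],None,fx=3,fy=3))
```

```text
9.9833 [0.56006853 0.33400201 0.29336217] [ 0.26408635 -1.00271405 -0.64121857] [-0.102161    0.08014907  0.0446089 ] 0.027829805716735594
[[-0.     0.884  0.467  0.56 ]
 [-0.     0.467 -0.884  0.334]
 [-1.    -0.     0.     0.293]
 [ 0.     0.     0.     1.   ]]
```

View pics/w4.png

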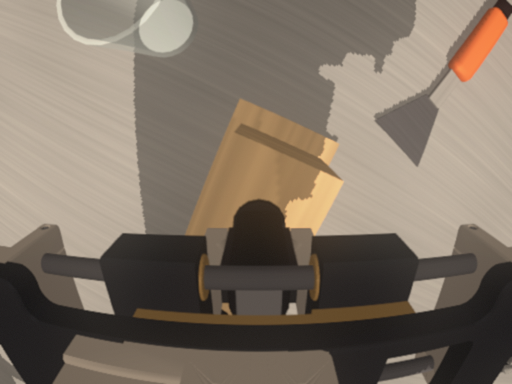

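View pics/s4.png

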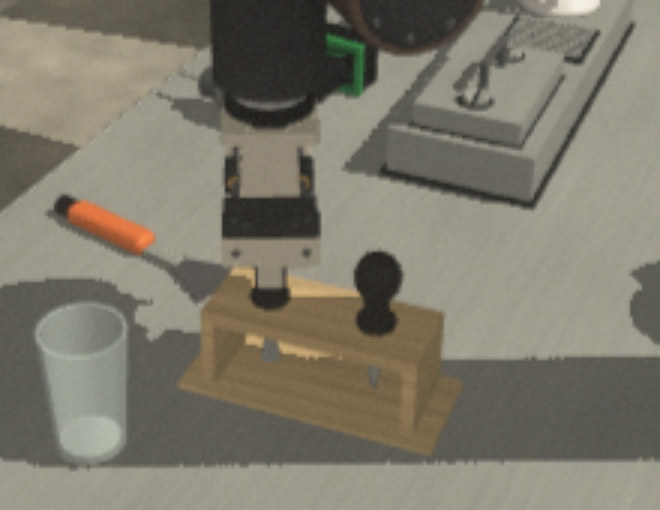

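Call:
{"api": "play_rows", "payload": {
  "steps": [
    {"gripper": 0,"tx": -0.6,"ty": 0,"tz": 0,"ax": 0,"ay": 0,"az": 0},
    {"gripper": 0,"tx": -1,"ty": 0,"tz": 0,"ax": 0,"ay": 0,"az": 0},
    {"gripper": 0,"tx": -1,"ty": 0,"tz": 0,"ax": 0,"ay": 0,"az": 0},
    {"gripper": 0,"tx": -1,"ty": 0,"tz": 0,"ax": 0,"ay": 0,"az": 0},
    {"gripper": 0,"tx": -1,"ty": 0,"tz": 0,"ax": 1,"ay": 0,"az": 0},
    {"gripper": 0,"tx": -1,"ty": 0,"tz": 0,"ax": 1,"ay": 0,"az": 0},
    {"gripper": 0,"tx": -0.4,"ty": 0,"tz": 0,"ax": 1,"ay": 0,"az": 0},
    {"gripper": 0,"tx": 0,"ty": 0,"tz": 0,"ax": 1,"ay": 0,"az": 0},
    {"gripper": 0,"tx": 0,"ty": 0,"tz": 0,"ax": 1,"ay": 0,"az": 0},
    {"gripper": 0,"tx": 0,"ty": 0,"tz": 0,"ax": 1,"ay": 0,"az": 0},
    {"gripper": 0,"tx": 0,"ty": 0,"tz": 0,"ax": 1,"ay": 0,"az": 0},
    {"gripper": 0,"tx": 0,"ty": 0,"tz": 0,"ax": 1,"ay": 0,"az": 0},
    {"gripper": 0,"tx": 0,"ty": 0,"tz": 0,"ax": 1,"ay": 0,"az": 0},
    {"gripper": 0,"tx": 0,"ty": 0,"tz": 0,"ax": 1,"ay": 0,"az": 0},
    {"gripper": 0,"tx": 0,"ty": 0,"tz": 0,"ax": 1,"ay": 0,"az": 0},
    {"gripper": 0,"tx": 0,"ty": 0,"tz": 0,"ax": 1,"ay": 0,"az": 0},
    {"gripper": 0,"tx": 0,"ty": 0,"tz": 0,"ax": 1,"ay": 0,"az": 0},
    {"gripper": 0,"tx": 0,"ty": 0,"tz": 0,"ax": 1,"ay": 0,"az": 0},
    {"gripper": 0,"tx": 0,"ty": 0,"tz": 0,"ax": 1,"ay": 0,"az": 0},
    {"gripper": 0,"tx": 0,"ty": 0,"tz": 0,"ax": 1,"ay": 0,"az": 0}
  ]
}}

```text
t: 11.75
eef_pos: [0.5599, 0.334, 0.443]
ee_rot: [-0.006, 1.57, -2.772]
force: [0.0, 0.2, -1.3]
width: 0.0282
```

```bash
cat >> h.py <<'E'
def phi(P): return np.arctan2(P[1,2],P[0,2])%(2*np.pi)
def delta(P,xyz,ph):
    d=(np.asarray(xyz)-P[:3,3])@P[:3,:3]/.025
    a=np.degrees(ph-phi(P))/6
    print('pos',P[:3,3].round(4),'phi',round(phi(P),3),'tilt',np.round(P[:2,0],4),'-> tx,ty,tz',d.round(2),'then ax',round(-a,2))
E
python3 - <<'E'
from h import *
s=telemetry.get_state(); P=pose(s)
delta(P,[.52,-.096,.43],3.278)
E
```

```text
pos [0.5599 0.334  0.443 ] phi 3.517 tilt [-0.0008 -0.0003] -> tx,ty,tz [ 0.53 15.42  7.79] then ax 2.28
```

Call:
{"api": "play_rows", "payload": {
  "steps": [
    {"gripper": 0,"tx": 0,"ty": 0.5,"tz": 0.2,"ax": 0,"ay": 0,"az": 0},
    {"gripper": 0,"tx": 0,"ty": 0.95,"tz": 0.37,"ax": 0,"ay": 0,"az": 0},
    {"gripper": 0,"tx": 0,"ty": 0.95,"tz": 0.37,"ax": 0,"ay": 0,"az": 0},
    {"gripper": 0,"tx": 0,"ty": 0.95,"tz": 0.37,"ax": 0,"ay": 0,"az": 0},
    {"gripper": 0,"tx": 0,"ty": 0.95,"tz": 0.37,"ax": 0,"ay": 0,"az": 0},
    {"gripper": 0,"tx": 0,"ty": 0.95,"tz": 0.37,"ax": 0,"ay": 0,"az": 0},
    {"gripper": 0,"tx": 0,"ty": 0.95,"tz": 0.37,"ax": 0,"ay": 0,"az": 0},
    {"gripper": 0,"tx": 0,"ty": 0.95,"tz": 0.37,"ax": 0,"ay": 0,"az": 0},
    {"gripper": 0,"tx": 0,"ty": 0.95,"tz": 0.37,"ax": 0,"ay": 0,"az": 0},
    {"gripper": 0,"tx": 0,"ty": 0.95,"tz": 0.37,"ax": 0,"ay": 0,"az": 0},
    {"gripper": 0,"tx": 0,"ty": 0.95,"tz": 0.37,"ax": 0,"ay": 0,"az": 0},
    {"gripper": 0,"tx": 0,"ty": 0.95,"tz": 0.37,"ax": 0,"ay": 0,"az": 0},
    {"gripper": 0,"tx": 0,"ty": 0.95,"tz": 0.37,"ax": 0,"ay": 0,"az": 0},
    {"gripper": 0,"tx": 0,"ty": 0.95,"tz": 0.37,"ax": 0,"ay": 0,"az": 0},
    {"gripper": 0,"tx": 0,"ty": 0.95,"tz": 0.37,"ax": 0,"ay": 0,"az": 0},
    {"gripper": 0,"tx": 0,"ty": 0.95,"tz": 0.37,"ax": 0,"ay": 0,"az": 0},
    {"gripper": 0,"tx": 0,"ty": 0.95,"tz": 0.37,"ax": 0,"ay": 0,"az": 0},
    {"gripper": 0,"tx": 0,"ty": 0.4,"tz": 0.15,"ax": 0.66,"ay": 0,"az": 0},
    {"gripper": 0,"tx": 0,"ty": 0,"tz": 0,"ax": 0.66,"ay": 0,"az": 0},
    {"gripper": 0,"tx": 0,"ty": 0,"tz": 0,"ax": 0,"ay": 0,"az": 0}
  ]
}}

```text
t: 13.42
eef_pos: [0.5636, -0.0992, 0.4431]
ee_rot: [-0.508, 1.57, 2.872]
force: [-0.2, 0.5, -2.6]
width: 0.0274
```

Run:
```python
from h import *
s=telemetry.get_state(); P=pose(s); print(s['t'])
delta(P,[.52,-.096,.4],3.278)
im=optics.grab_frame('wrist'); cv2.imwrite('pics/w5.png',im[:,:,::-1]); np.save('w5.npy',P)
cv2.imwrite('pics/w5z.png',cv2.resize(im[80:280,130:380,::-1],(750,600),interpolation=cv2.INTER_CUBIC))
for q,z in [("cover_pull",.123),("slot_a",.092),("driver_tip",.16)]:
    for x in finder.pinpoint(q,'wrist')[:3]: print(q,round(x['confidence'],2),np.round(x['location'],1),onz('wrist',x['location'],z,P).round(4))
tip=P[:3,3]+P[:3,0]*.2784; print(tip,proj('wrist',tip,P))
```

```text
13.4167
pos [ 0.5636 -0.0992  0.4431] phi 3.381 tilt [-0.0006  0.0002] -> tx,ty,tz [ 1.73 -0.53  1.66] then ax 0.98
cover_pull 0.63 [133.2 309.7] [ 0.5238 -0.1589  0.123 ]
slot_a 0.96 [ 73.1 318.5] [ 0.5255 -0.2256  0.092 ]
slot_a 0.71 [185.9 293.1] [ 0.5199 -0.0926  0.092 ]
driver_tip 0.62 [189.9 256.2] [ 0.5651 -0.0982  0.16  ]
[ 0.56338292 -0.09910485  0.16472818] [190.91383643 258.24455844]
```

View pics/w5z.png

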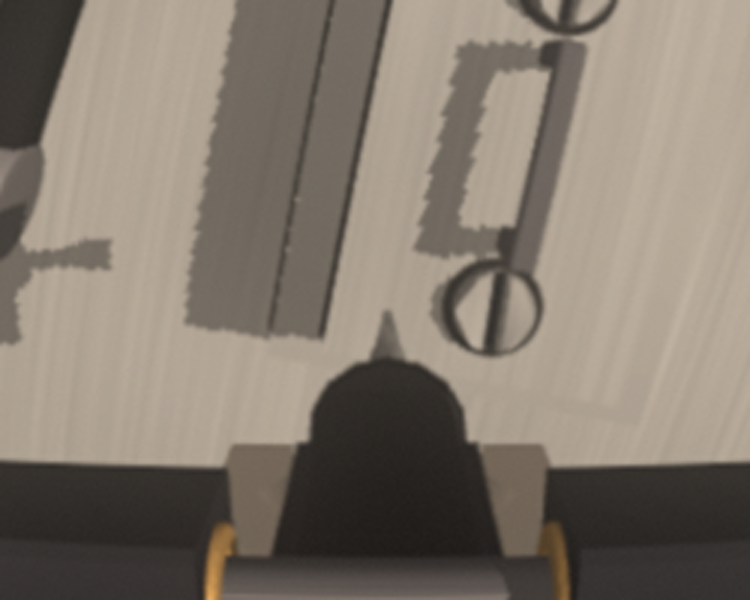

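Run:
```python
from h import *
P=np.load('w5.npy'); im=cv2.imread('pics/w5.png')
o=ortho(im,'wrist',P,.49,.56,-.15,-.06,.1,.12); cv2.imwrite('pics/o5.png',o); print(o.shape)
P=np.load('w1.npy'); im=cv2.imread('pics/w1.png')
o=ortho(im,'wrist',P,.49,.56,-.15,-.06,.1,.12); cv2.imwrite('pics/o1a.png',o)
```

```text
(584, 750, 3)
```

View pics/o5.png

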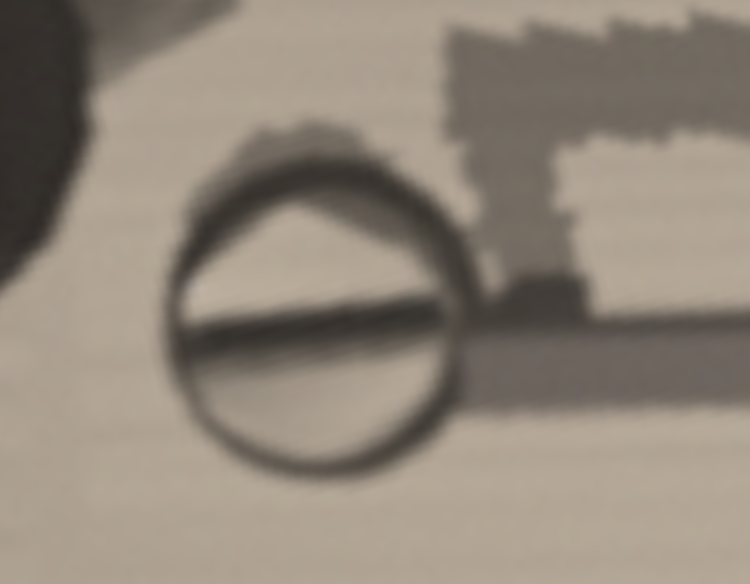

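View pics/o1a.png

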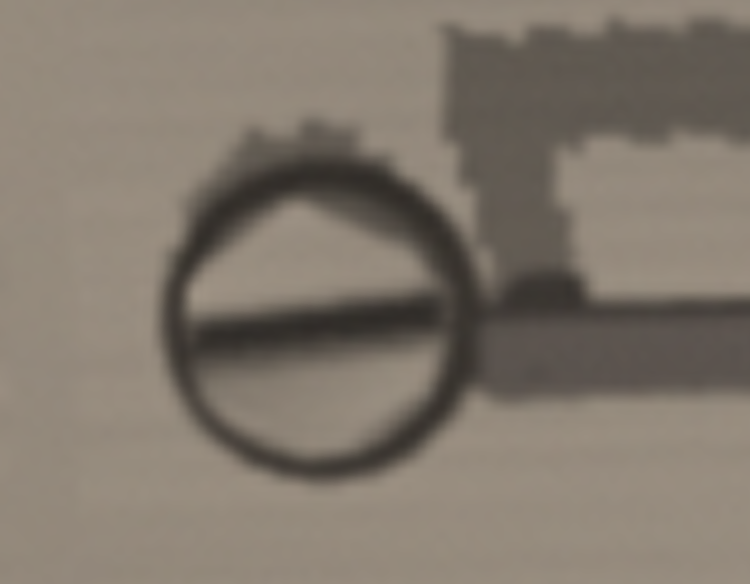

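Run:
```python
from h import *
P=pose()
delta(P,[.5214,-.0978,.39],3.269)
```

```text
pos [ 0.564  -0.0977  0.4434] phi 3.387 tilt [-0.      0.0001] -> tx,ty,tz [ 2.14 -0.41  1.65] then ax 1.13
```

Call:
{"api": "play_rows", "payload": {
  "steps": [
    {"gripper": 0,"tx": 0,"ty": -0.2,"tz": 0.8,"ax": 0,"ay": 0,"az": 0},
    {"gripper": 0,"tx": 0,"ty": -0.2,"tz": 0.85,"ax": 0,"ay": 0,"az": 0},
    {"gripper": 0,"tx": 0.7,"ty": 0,"tz": 0,"ax": 0.57,"ay": 0,"az": 0},
    {"gripper": 0,"tx": 0.7,"ty": 0,"tz": 0,"ax": 0.56,"ay": 0,"az": 0},
    {"gripper": 0,"tx": 0.7,"ty": 0,"tz": 0,"ax": 0,"ay": 0,"az": 0},
    {"gripper": 0,"tx": 0,"ty": 0,"tz": 0,"ax": 0,"ay": 0,"az": 0},
    {"gripper": 0,"tx": 0,"ty": 0,"tz": 0,"ax": 0,"ay": 0,"az": 0}
  ]
}}

```text
t: 14.2
eef_pos: [0.5216, -0.0978, 0.3907]
ee_rot: [0.171, 1.569, -2.844]
force: [-0.1, -0.6, -1.3]
width: 0.0277
```

```bash
cat > look.py <<'E'
import sys
from h import *
n=sys.argv[1]; tgt=[float(v) for v in sys.argv[2:6]]
s=telemetry.get_state(); P=pose(s); print(s['t'],s['force'].round(1),s['moment'].round(2),s['width'])
delta(P,tgt[:3],tgt[3])
im=optics.grab_frame('wrist'); cv2.imwrite(f'pics/{n}.png',im[:,:,::-1]); np.save(f'{n}.npy',P)
cv2.imwrite(f'pics/{n}z.png',cv2.resize(im[110:230,180:330,::-1],(750,600),interpolation=cv2.INTER_CUBIC))
tip=P[:3,3]+P[:3,0]*.2784; print('tip',tip.round(4),'px',proj('wrist',tip,P).round(1))
E
python3 look.py w6 .5214 -.0978 .372 3.269
```

```text
14.2 [-0.1 -0.6 -1.3] [ 0.06 -0.   -0.05] 0.027674531834557786
pos [ 0.5216 -0.0978  0.3907] phi 3.268 tilt [-0.0016 -0.0005] -> tx,ty,tz [0.75 0.   0.01] then ax -0.01
tip [ 0.5211 -0.0979  0.1123] px [191.  258.2]
```

View pics/w6z.png

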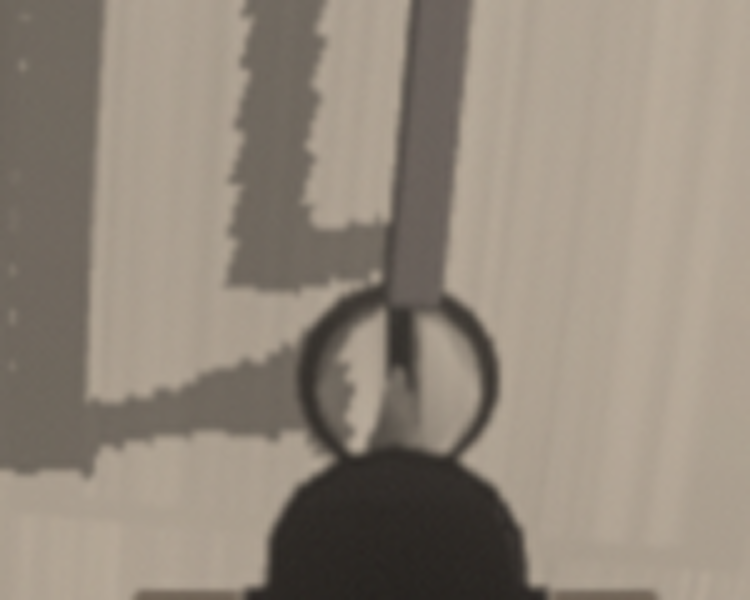

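Call:
{"api": "play_rows", "payload": {
  "steps": [
    {"gripper": 0,"tx": 0.2,"ty": 0,"tz": 0.02,"ax": 0,"ay": 0,"az": 0},
    {"gripper": 0,"tx": 0.2,"ty": 0,"tz": 0,"ax": 0,"ay": 0,"az": 0},
    {"gripper": 0,"tx": 0.15,"ty": 0,"tz": 0,"ax": 0,"ay": 0,"az": 0},
    {"gripper": 0,"tx": 0.1,"ty": 0,"tz": 0,"ax": 0,"ay": 0,"az": 0},
    {"gripper": 0,"tx": 0.05,"ty": 0,"tz": 0,"ax": 0,"ay": 0,"az": 0},
    {"gripper": 0,"tx": 0,"ty": 0,"tz": 0,"ax": 0,"ay": 0,"az": 0}
  ]
}}

```text
t: 14.75
eef_pos: [0.5211, -0.0982, 0.3731]
ee_rot: [0.024, 1.57, -2.993]
force: [0.7, -0.3, -1.6]
width: 0.0281
```

```bash
python3 look.py w7 .5214 -.0978 .372 3.269
```

```text
14.75 [ 0.7 -0.3 -1.6] [0.   0.12 0.05] 0.02807596029366378
pos [ 0.5211 -0.0982  0.3731] phi 3.266 tilt [-0.0006 -0.0001] -> tx,ty,tz [ 0.04 -0.01 -0.01] then ax -0.03
tip [ 0.521  -0.0982  0.0947] px [191.  258.2]
```

View pics/w7z.png

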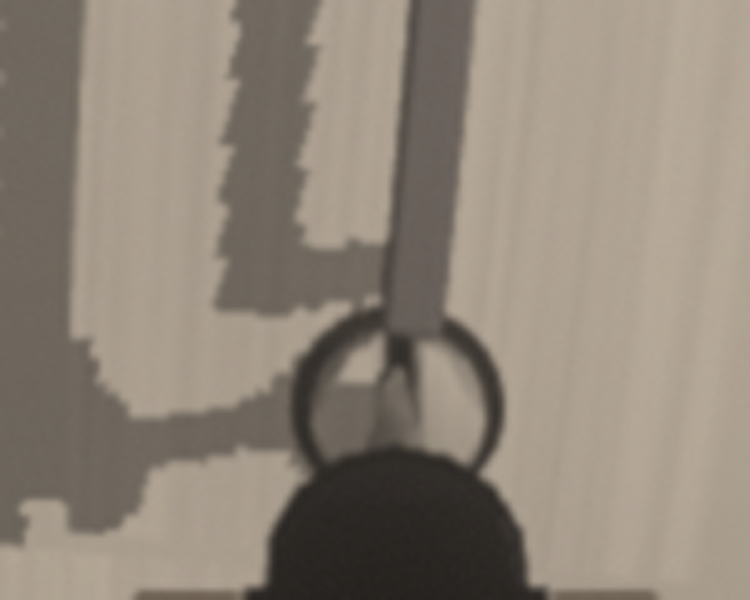

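Call:
{"api": "play_rows", "payload": {
  "steps": [
    {"gripper": 0,"tx": 0.04,"ty": 0,"tz": 0.02,"ax": -0.4,"ay": 0,"az": 0},
    {"gripper": 0,"tx": 0,"ty": 0,"tz": 0,"ax": -0.8,"ay": 0,"az": 0},
    {"gripper": 0,"tx": 0,"ty": 0,"tz": 0,"ax": -0.8,"ay": 0,"az": 0},
    {"gripper": 0,"tx": 0,"ty": 0,"tz": 0,"ax": -0.8,"ay": 0,"az": 0},
    {"gripper": 0,"tx": 0,"ty": 0,"tz": 0,"ax": -0.8,"ay": 0,"az": 0},
    {"gripper": 0,"tx": 0,"ty": 0,"tz": 0,"ax": -0.8,"ay": 0,"az": 0},
    {"gripper": 0,"tx": 0,"ty": 0,"tz": 0,"ax": -0.8,"ay": 0,"az": 0},
    {"gripper": 0,"tx": 0,"ty": 0,"tz": 0,"ax": -0.8,"ay": 0,"az": 0},
    {"gripper": 0,"tx": 0,"ty": 0,"tz": 0,"ax": -0.8,"ay": 0,"az": 0},
    {"gripper": 0,"tx": 0,"ty": 0,"tz": 0,"ax": -0.8,"ay": 0,"az": 0},
    {"gripper": 0,"tx": 0,"ty": 0,"tz": 0,"ax": -0.8,"ay": 0,"az": 0},
    {"gripper": 0,"tx": 0,"ty": 0,"tz": 0,"ax": -0.8,"ay": 0,"az": 0},
    {"gripper": 0,"tx": 0,"ty": 0,"tz": 0,"ax": -0.8,"ay": 0,"az": 0},
    {"gripper": 0,"tx": 0,"ty": 0,"tz": 0,"ax": -0.8,"ay": 0,"az": 0},
    {"gripper": 0,"tx": 0,"ty": 0,"tz": 0,"ax": -0.8,"ay": 0,"az": 0},
    {"gripper": 0,"tx": 0,"ty": 0,"tz": 0,"ax": -0.8,"ay": 0,"az": 0},
    {"gripper": 0,"tx": 0,"ty": 0,"tz": 0,"ax": -0.8,"ay": 0,"az": 0},
    {"gripper": 0,"tx": 0,"ty": 0,"tz": 0,"ax": -0.8,"ay": 0,"az": 0},
    {"gripper": 0,"tx": 0,"ty": 0,"tz": 0,"ax": 0,"ay": 0,"az": 0},
    {"gripper": 0,"tx": 0,"ty": 0,"tz": 0,"ax": 0,"ay": 0,"az": 0}
  ]
}}

```text
t: 16.47
eef_pos: [0.5209, -0.0979, 0.3726]
ee_rot: [2.178, 1.57, 0.624]
force: [1.4, 2.8, -2.1]
width: 0.0279
```

```bash
python3 look.py w8 .5214 -.0978 .372 4.84
```

```text
16.4667 [ 1.4  2.8 -2.1] [ 1.11 -0.15 -0.07] 0.027909940648153598
pos [ 0.5209 -0.0979  0.3726] phi 4.729 tilt [0.0009 0.0007] -> tx,ty,tz [ 0.02  0.02 -0.  ] then ax -1.06
tip [ 0.5212 -0.0977  0.0942] px [190.5 258.6]
```

View pics/w8z.png

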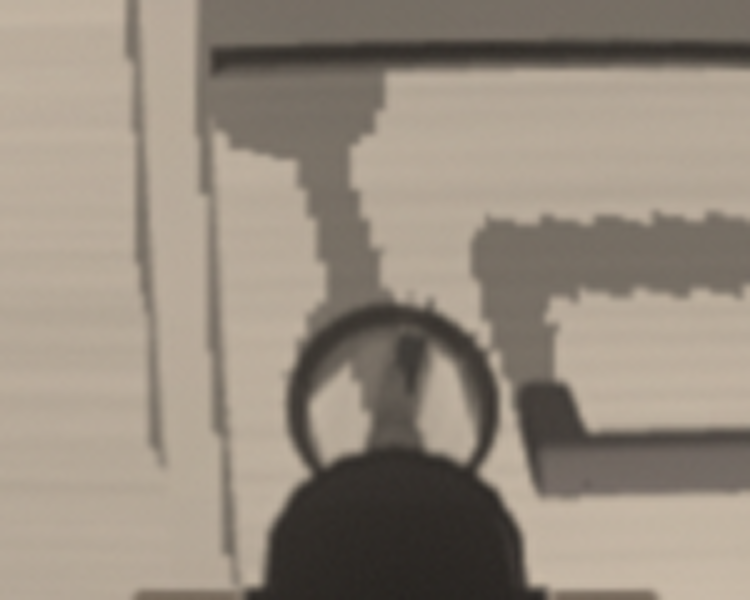

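Call:
{"api": "play_rows", "payload": {
  "steps": [
    {"gripper": 0,"tx": 0,"ty": 0,"tz": 0,"ax": -0.6,"ay": 0,"az": 0},
    {"gripper": 0,"tx": 0,"ty": 0,"tz": 0,"ax": -0.5,"ay": 0,"az": 0},
    {"gripper": 0,"tx": 0,"ty": 0,"tz": 0,"ax": 0,"ay": 0,"az": 0},
    {"gripper": 0,"tx": 0,"ty": 0,"tz": 0,"ax": 0,"ay": 0,"az": 0},
    {"gripper": 0,"tx": 0,"ty": 0,"tz": 0,"ax": 0,"ay": 0,"az": 0},
    {"gripper": 0,"tx": 0,"ty": 0,"tz": 0,"ax": 0,"ay": 0,"az": 0}
  ]
}}

```text
t: 17.02
eef_pos: [0.5208, -0.0982, 0.3725]
ee_rot: [1.815, 1.57, 0.377]
force: [1.0, 3.4, -1.6]
width: 0.0277
```

Run:
```python
from h import *
s=telemetry.get_state(); print(s['t'],s['force'].round(1),s['moment'].round(2),phi(pose(s)))
```

```text
17.0167 [ 1.   3.4 -1.6] [ 1.37 -0.13 -0.03] 4.845332463601977
```

Call:
{"api": "play_rows", "payload": {
  "steps": [
    {"gripper": 0,"tx": 0,"ty": 0,"tz": 0,"ax": 0.8,"ay": 0,"az": 0},
    {"gripper": 0,"tx": -0.3,"ty": 0,"tz": 0,"ax": 0,"ay": 0,"az": 0},
    {"gripper": 0,"tx": -0.7,"ty": 0,"tz": 0,"ax": 0,"ay": 0,"az": 0},
    {"gripper": 0,"tx": -1,"ty": 0,"tz": 0,"ax": 0,"ay": 0,"az": 0},
    {"gripper": 0,"tx": -0.2,"ty": 0,"tz": 0,"ax": 1,"ay": 0,"az": 0},
    {"gripper": 0,"tx": 0,"ty": 0,"tz": 0,"ax": 1,"ay": 0,"az": 0},
    {"gripper": 0,"tx": 0,"ty": 0,"tz": 0,"ax": 1,"ay": 0,"az": 0},
    {"gripper": 0,"tx": 0,"ty": 0,"tz": 0,"ax": 1,"ay": 0,"az": 0},
    {"gripper": 0,"tx": 0,"ty": 0,"tz": 0,"ax": 1,"ay": 0,"az": 0},
    {"gripper": 0,"tx": 0,"ty": 0,"tz": 0,"ax": 1,"ay": 0,"az": 0},
    {"gripper": 0,"tx": 0,"ty": 0,"tz": 0,"ax": 1,"ay": 0,"az": 0},
    {"gripper": 0,"tx": 0,"ty": 0,"tz": 0,"ax": 1,"ay": 0,"az": 0},
    {"gripper": 0,"tx": 0,"ty": 0,"tz": 0,"ax": 1,"ay": 0,"az": 0},
    {"gripper": 0,"tx": 0,"ty": 0,"tz": 0,"ax": 1,"ay": 0,"az": 0},
    {"gripper": 0,"tx": 0,"ty": 0,"tz": 0,"ax": 1,"ay": 0,"az": 0},
    {"gripper": 0,"tx": 0,"ty": 0,"tz": 0,"ax": 1,"ay": 0,"az": 0},
    {"gripper": 0,"tx": 0,"ty": 0,"tz": 0,"ax": 1,"ay": 0,"az": 0},
    {"gripper": 0,"tx": 0,"ty": 0,"tz": 0,"ax": 1,"ay": 0,"az": 0},
    {"gripper": 0,"tx": 0,"ty": 0,"tz": 0,"ax": 0.7,"ay": 0,"az": 0},
    {"gripper": 0,"tx": 0,"ty": 0,"tz": 0,"ax": 0,"ay": 0,"az": 0}
  ]
}}

```text
t: 18.68
eef_pos: [0.5204, -0.0987, 0.4279]
ee_rot: [0.955, 1.57, -2.106]
force: [-0.2, -0.3, -1.7]
width: 0.0279
```

```bash
python3 look.py w9 .526 -.2253 .39 3.198
```

```text
18.6833 [-0.2 -0.3 -1.7] [-0.01  0.13  0.02] 0.027852344048638636
pos [ 0.5204 -0.0987  0.4279] phi 3.222 tilt [-0.0006 -0.001 ] -> tx,ty,tz [1.52 5.07 0.18] then ax 0.23
tip [ 0.5203 -0.0989  0.1495] px [191.  258.3]
```

View pics/w9.png

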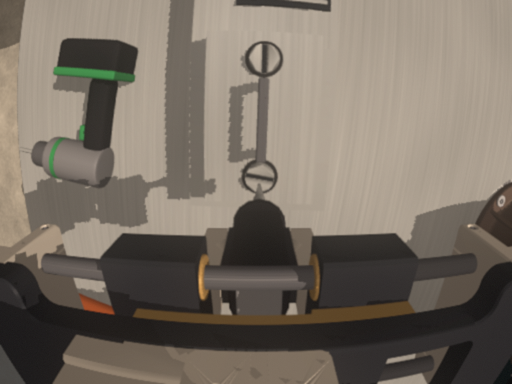

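Call:
{"api": "play_rows", "payload": {
  "steps": [
    {"gripper": 0,"tx": 0,"ty": 0.85,"tz": 0.03,"ax": 0,"ay": 0,"az": 0},
    {"gripper": 0,"tx": 0,"ty": 0.85,"tz": 0.03,"ax": 0,"ay": 0,"az": 0},
    {"gripper": 0,"tx": 0,"ty": 0.85,"tz": 0.03,"ax": 0,"ay": 0,"az": 0},
    {"gripper": 0,"tx": 0,"ty": 0.85,"tz": 0.03,"ax": 0,"ay": 0,"az": 0},
    {"gripper": 0,"tx": 0,"ty": 0.85,"tz": 0.03,"ax": 0,"ay": 0,"az": 0},
    {"gripper": 0,"tx": 0,"ty": 0.82,"tz": 0.03,"ax": 0,"ay": 0,"az": 0},
    {"gripper": 0,"tx": 0.5,"ty": 0,"tz": 0,"ax": 0.23,"ay": 0,"az": 0},
    {"gripper": 0,"tx": 0.6,"ty": 0,"tz": 0,"ax": 0,"ay": 0,"az": 0},
    {"gripper": 0,"tx": 0.4,"ty": 0,"tz": 0,"ax": 0,"ay": 0,"az": 0},
    {"gripper": 0,"tx": 0,"ty": 0,"tz": 0,"ax": 0,"ay": 0,"az": 0},
    {"gripper": 0,"tx": 0,"ty": 0,"tz": 0,"ax": 0,"ay": 0,"az": 0}
  ]
}}

```text
t: 19.65
eef_pos: [0.5266, -0.2249, 0.3898]
ee_rot: [0.158, 1.569, -2.923]
force: [-0.1, -0.4, -1.8]
width: 0.0277
```

```bash
python3 look.py w10 .526 -.2253 .373 3.198
python3 - <<'E'
from h import *
P=np.load('w9.npy'); im=cv2.imread('pics/w9.png')
o=ortho(im,'wrist',P,.49,.56,-.265,-.08,.1,.24); cv2.imwrite('pics/o9.png',o); print(o.shape)
E
```

```text
19.65 [-0.1 -0.4 -1.8] [-0.01  0.05  0.01] 0.027702262807458973
pos [ 0.5266 -0.2249  0.3898] phi 3.202 tilt [-0.0014 -0.0003] -> tx,ty,tz [0.67 0.01 0.02] then ax 0.04
tip [ 0.5262 -0.225   0.1114] px [191.  258.3]
(292, 771, 3)
```

View pics/w10z.png

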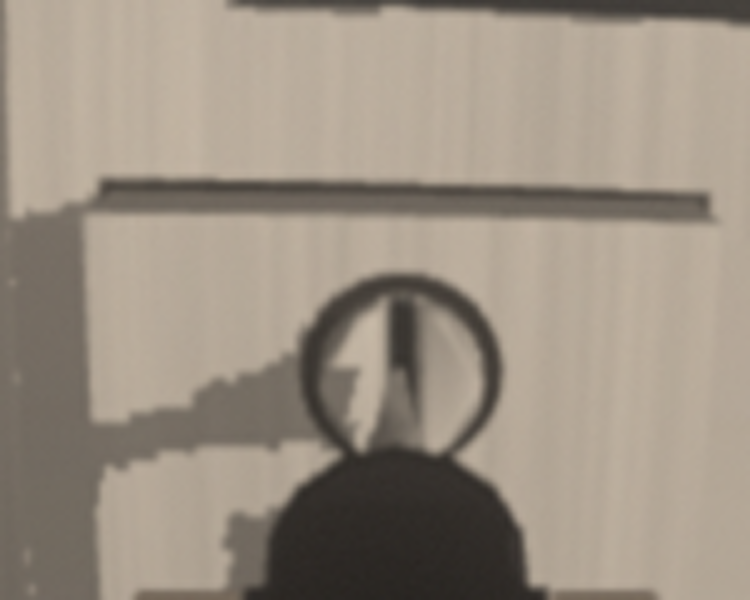

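View pics/o9.png

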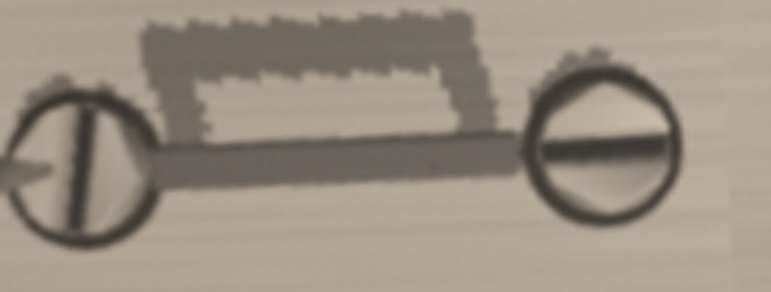

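Call:
{"api": "play_rows", "payload": {
  "steps": [
    {"gripper": 0,"tx": 0.2,"ty": 0,"tz": 0.03,"ax": 0,"ay": 0,"az": 0},
    {"gripper": 0,"tx": 0.2,"ty": 0,"tz": 0,"ax": 0,"ay": 0,"az": 0},
    {"gripper": 0,"tx": 0.15,"ty": 0,"tz": 0,"ax": 0,"ay": 0,"az": 0},
    {"gripper": 0,"tx": 0.12,"ty": 0,"tz": 0,"ax": 0,"ay": 0,"az": 0},
    {"gripper": 0,"tx": 0.05,"ty": 0,"tz": 0,"ax": 0,"ay": 0,"az": 0},
    {"gripper": 0,"tx": 0,"ty": 0,"tz": 0,"ax": 0,"ay": 0,"az": 0}
  ]
}}

```text
t: 20.2
eef_pos: [0.5258, -0.2249, 0.3715]
ee_rot: [-0.153, 1.57, 3.047]
force: [0.5, 0.1, -1.7]
width: 0.028
```

```bash
python3 look.py w11 .526 -.2253 .372 3.198
```

```text
20.2 [ 0.5  0.1 -1.7] [ 0.05  0.11 -0.01] 0.02803667105463147
pos [ 0.5258 -0.2249  0.3715] phi 3.2 tilt [-0.0007  0.0001] -> tx,ty,tz [-0.02  0.02 -0.01] then ax 0.02
tip [ 0.5256 -0.2249  0.0931] px [191.  258.3]
```

View pics/w11z.png

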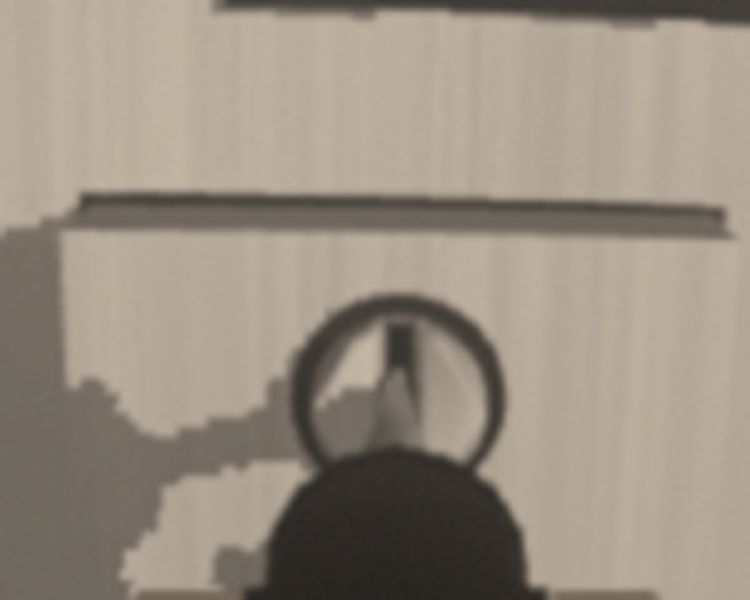

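Call:
{"api": "play_rows", "payload": {
  "steps": [
    {"gripper": 0,"tx": 0,"ty": 0,"tz": 0,"ax": -0.4,"ay": 0,"az": 0},
    {"gripper": 0,"tx": 0,"ty": 0,"tz": 0,"ax": -0.85,"ay": 0,"az": 0},
    {"gripper": 0,"tx": 0,"ty": 0,"tz": 0,"ax": -0.85,"ay": 0,"az": 0},
    {"gripper": 0,"tx": 0,"ty": 0,"tz": 0,"ax": -0.85,"ay": 0,"az": 0},
    {"gripper": 0,"tx": 0,"ty": 0,"tz": 0,"ax": -0.85,"ay": 0,"az": 0},
    {"gripper": 0,"tx": 0,"ty": 0,"tz": 0,"ax": -0.85,"ay": 0,"az": 0},
    {"gripper": 0,"tx": 0,"ty": 0,"tz": 0,"ax": -0.85,"ay": 0,"az": 0},
    {"gripper": 0,"tx": 0,"ty": 0,"tz": 0,"ax": -0.85,"ay": 0,"az": 0},
    {"gripper": 0,"tx": 0,"ty": 0,"tz": 0,"ax": -0.85,"ay": 0,"az": 0},
    {"gripper": 0,"tx": 0,"ty": 0,"tz": 0,"ax": -0.85,"ay": 0,"az": 0},
    {"gripper": 0,"tx": 0,"ty": 0,"tz": 0,"ax": -0.85,"ay": 0,"az": 0},
    {"gripper": 0,"tx": 0,"ty": 0,"tz": 0,"ax": -0.85,"ay": 0,"az": 0},
    {"gripper": 0,"tx": 0,"ty": 0,"tz": 0,"ax": -0.85,"ay": 0,"az": 0},
    {"gripper": 0,"tx": 0,"ty": 0,"tz": 0,"ax": -0.85,"ay": 0,"az": 0},
    {"gripper": 0,"tx": 0,"ty": 0,"tz": 0,"ax": -0.85,"ay": 0,"az": 0},
    {"gripper": 0,"tx": 0,"ty": 0,"tz": 0,"ax": -0.85,"ay": 0,"az": 0},
    {"gripper": 0,"tx": 0,"ty": 0,"tz": 0,"ax": -0.85,"ay": 0,"az": 0},
    {"gripper": 0,"tx": 0,"ty": 0,"tz": 0,"ax": -0.85,"ay": 0,"az": 0},
    {"gripper": 0,"tx": 0,"ty": 0,"tz": 0,"ax": -0.85,"ay": 0,"az": 0},
    {"gripper": 0,"tx": 0,"ty": 0,"tz": 0,"ax": 0,"ay": 0,"az": 0}
  ]
}}

```text
t: 21.92
eef_pos: [0.5255, -0.2252, 0.372]
ee_rot: [-1.322, 1.57, -2.757]
force: [-2.1, -1.7, -0.3]
width: 0.0278
```

```bash
python3 look.py w12 .526 -.2253 .372 4.845
```

```text
21.9167 [-2.1 -1.7 -0.3] [-0.94  1.18 -0.02] 0.02783937816033998
pos [ 0.5255 -0.2252  0.372 ] phi 4.848 tilt [-0.0012 -0.0005] -> tx,ty,tz [0.   0.02 0.  ] then ax 0.03
tip [ 0.5251 -0.2254  0.0936] px [190.5 258.7]
```

View pics/w12.png

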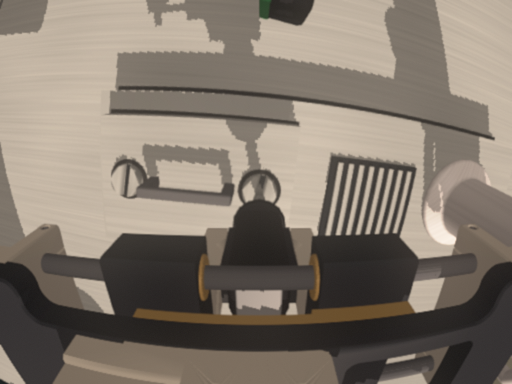

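View pics/w12z.png

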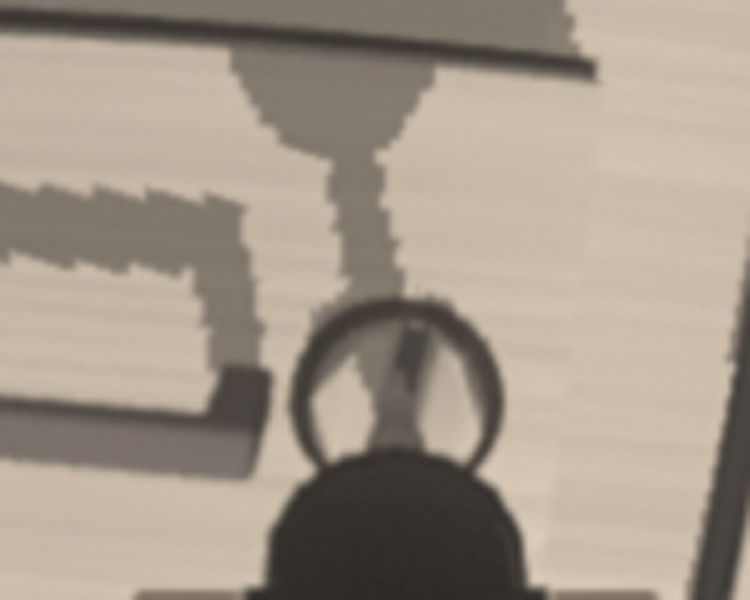

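Run:
```python
from h import *
P=np.load('w12.npy'); im=cv2.imread('pics/w12.png')
o=ortho(im,'wrist',P,.48,.60,-.255,-.075,.1,.24); cv2.imwrite('pics/o12.png',o); print(o.shape)
```

```text
(500, 750, 3)
```

View pics/o12.png

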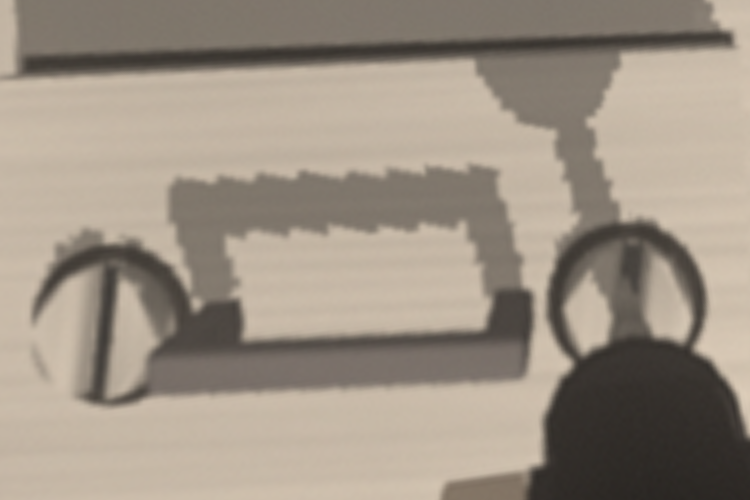

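Call:
{"api": "play_rows", "payload": {
  "steps": [
    {"gripper": 0,"tx": 0,"ty": 0,"tz": 0,"ax": -0.6,"ay": 0,"az": 0},
    {"gripper": 0,"tx": 0,"ty": 0,"tz": 0,"ax": -0.6,"ay": 0,"az": 0},
    {"gripper": 0,"tx": 0,"ty": 0,"tz": 0,"ax": -0.5,"ay": 0,"az": 0},
    {"gripper": 0,"tx": 0,"ty": 0,"tz": 0,"ax": 0,"ay": 0,"az": 0},
    {"gripper": 0,"tx": 0,"ty": 0,"tz": 0,"ax": 0,"ay": 0,"az": 0}
  ]
}}

```text
t: 22.38
eef_pos: [0.5257, -0.2251, 0.372]
ee_rot: [-1.174, 1.57, -2.439]
force: [-3.0, -2.6, -0.7]
width: 0.0279
```

```bash
python3 look.py w13 .526 -.2253 .372 4.845;  python3 - <<'E'
from h import *
P=np.load('w13.npy'); im=cv2.imread('pics/w13.png')
o=ortho(im,'wrist',P,.48,.60,-.255,-.195,.1,.2); cv2.imwrite('pics/o13.png',o); print(o.shape)
E
```

```text
22.3833 [-3.  -2.6 -0.7] [-0.98  1.05 -0.07] 0.02794875422392346
pos [ 0.5257 -0.2251  0.372 ] phi 5.018 tilt [-0.0003 -0.0003] -> tx,ty,tz [0.   0.01 0.01] then ax 1.65
tip [ 0.5256 -0.2252  0.0936] px [190.5 258.7]
(600, 300, 3)
```

View pics/o13.png

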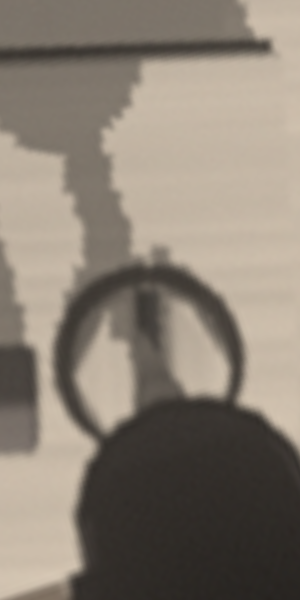

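Call:
{"api": "play_rows", "payload": {
  "steps": [
    {"gripper": 0,"tx": 0,"ty": 0,"tz": 0,"ax": -0.3,"ay": 0,"az": 0},
    {"gripper": 0,"tx": 0,"ty": 0,"tz": 0,"ax": 0,"ay": 0,"az": 0},
    {"gripper": 0,"tx": 0,"ty": 0,"tz": 0,"ax": 0,"ay": 0,"az": 0},
    {"gripper": 0,"tx": 0,"ty": 0,"tz": 0,"ax": 0,"ay": 0,"az": 0},
    {"gripper": 0,"tx": 0,"ty": 0,"tz": 0,"ax": 0.9,"ay": 0,"az": 0},
    {"gripper": 0,"tx": 0,"ty": 0,"tz": 0,"ax": 0.9,"ay": 0,"az": 0},
    {"gripper": 0,"tx": -0.3,"ty": 0,"tz": 0,"ax": 0,"ay": 0,"az": 0},
    {"gripper": 0,"tx": -0.7,"ty": 0,"tz": 0,"ax": 0,"ay": 0,"az": 0},
    {"gripper": 0,"tx": -1,"ty": 0,"tz": 0,"ax": 0,"ay": 0,"az": 0},
    {"gripper": 0,"tx": -1,"ty": 0,"tz": 0,"ax": 0,"ay": 0,"az": 0},
    {"gripper": 0,"tx": 0,"ty": -0.8,"tz": 0,"ax": 0,"ay": 0,"az": 0},
    {"gripper": 0,"tx": 0,"ty": -0.8,"tz": -0.8,"ax": 0,"ay": 0,"az": 0},
    {"gripper": 0,"tx": 0,"ty": -0.4,"tz": -0.8,"ax": 0,"ay": 0,"az": 0},
    {"gripper": 0,"tx": 0,"ty": 0,"tz": 0,"ax": 0,"ay": 0,"az": 0}
  ]
}}

```text
t: 23.6
eef_pos: [0.4681, -0.1914, 0.4482]
ee_rot: [1.984, 1.568, 0.568]
force: [0.2, -0.3, -1.9]
width: 0.0277
```

```bash
python3 look.py w14 .52 -.0978 .372 4.845;  python3 - <<'E'
from h import *
P=np.load('w14.npy'); im=cv2.imread('pics/w14.png')
o=ortho(im,'wrist',P,.48,.60,-.255,-.075,.1,.24); cv2.imwrite('pics/o14.png',o); print(o.shape)
E
```

```text
23.6 [ 0.2 -0.3 -1.9] [-0.06  0.26 -0.05] 0.02769936622733623
pos [ 0.4681 -0.1914  0.4482] phi 4.868 tilt [0.0022 0.0014] -> tx,ty,tz [ 3.06  2.62 -3.38] then ax 0.22
tip [ 0.4687 -0.191   0.1698] px [190.5 258.7]
(500, 750, 3)
```

View pics/o14.png

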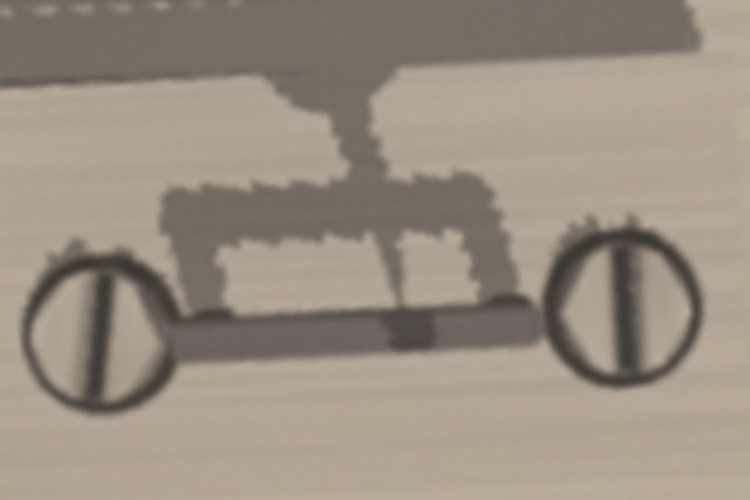

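Call:
{"api": "play_rows", "payload": {
  "steps": [
    {"gripper": 0,"tx": 0,"ty": 0.66,"tz": -0.84,"ax": 0,"ay": 0,"az": 0},
    {"gripper": 0,"tx": 0,"ty": 0.66,"tz": -0.84,"ax": 0,"ay": 0,"az": 0},
    {"gripper": 0,"tx": 0,"ty": 0.66,"tz": -0.84,"ax": 0,"ay": 0,"az": 0},
    {"gripper": 0,"tx": 0,"ty": 0.66,"tz": -0.84,"ax": 0,"ay": 0,"az": 0},
    {"gripper": 0,"tx": 0.6,"ty": 0,"tz": 0,"ax": 0.75,"ay": 0,"az": 0},
    {"gripper": 0,"tx": 0.9,"ty": 0,"tz": 0,"ax": 0.75,"ay": 0,"az": 0},
    {"gripper": 0,"tx": 0.8,"ty": 0,"tz": 0,"ax": 0.7,"ay": 0,"az": 0},
    {"gripper": 0,"tx": 0,"ty": 0,"tz": 0,"ax": 0,"ay": 0,"az": 0},
    {"gripper": 0,"tx": 0,"ty": 0,"tz": 0,"ax": 0,"ay": 0,"az": 0}
  ]
}}

```text
t: 24.4
eef_pos: [0.5234, -0.1, 0.3892]
ee_rot: [-1.189, 1.569, -2.834]
force: [1.2, 0.3, -0.5]
width: 0.0277
```

```bash
python3 look.py w15 .521 -.0978 .372 4.64
```

```text
24.4 [ 1.2  0.3 -0.5] [-0.04  0.04  0.  ] 0.02767184339029966
pos [ 0.5234 -0.1     0.3892] phi 4.638 tilt [-0.0017 -0.0005] -> tx,ty,tz [ 0.69 -0.1  -0.08] then ax -0.02
tip [ 0.5229 -0.1002  0.1108] px [190.5 258.6]
```

View pics/w15z.png

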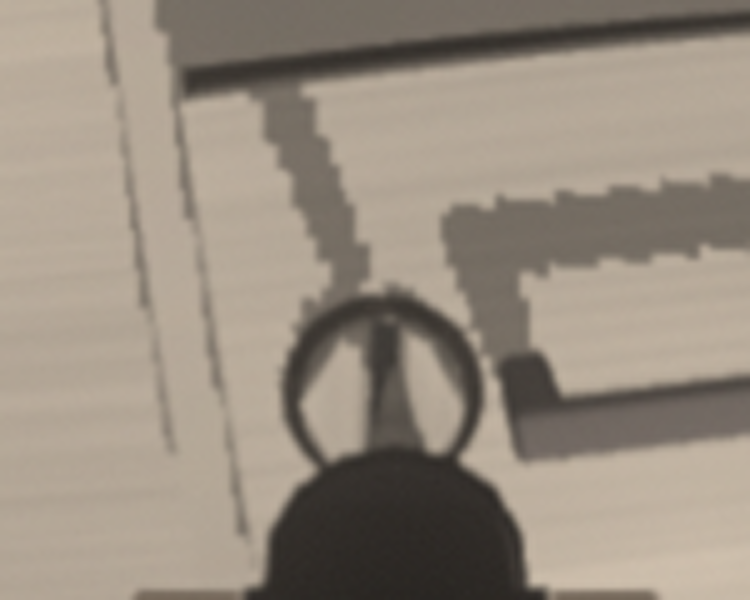

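Call:
{"api": "play_rows", "payload": {
  "steps": [
    {"gripper": 0,"tx": 0,"ty": -0.08,"tz": -0.1,"ax": 0,"ay": 0,"az": 0},
    {"gripper": 0,"tx": 0.2,"ty": 0,"tz": 0,"ax": 0,"ay": 0,"az": 0},
    {"gripper": 0,"tx": 0.2,"ty": 0,"tz": 0,"ax": 0,"ay": 0,"az": 0},
    {"gripper": 0,"tx": 0.15,"ty": 0,"tz": 0,"ax": 0,"ay": 0,"az": 0},
    {"gripper": 0,"tx": 0.1,"ty": 0,"tz": 0,"ax": 0,"ay": 0,"az": 0},
    {"gripper": 0,"tx": 0.03,"ty": 0,"tz": 0,"ax": 0,"ay": 0,"az": 0},
    {"gripper": 0,"tx": 0,"ty": 0,"tz": 0,"ax": 0,"ay": 0,"az": 0}
  ]
}}

```text
t: 25.03
eef_pos: [0.521, -0.0974, 0.3721]
ee_rot: [-1.317, 1.57, -2.965]
force: [0.5, -0.3, -1.3]
width: 0.0279
```

```bash
python3 look.py w16 .521 -.0978 .372 5.05
```

```text
25.0333 [ 0.5 -0.3 -1.3] [-0.07  0.15 -0.  ] 0.02787057081950261
pos [ 0.521  -0.0974  0.3721] phi 4.635 tilt [-0.0006 -0.0001] -> tx,ty,tz [0.   0.   0.02] then ax -3.97
tip [ 0.5208 -0.0974  0.0937] px [190.5 258.6]
```

View pics/w16z.png

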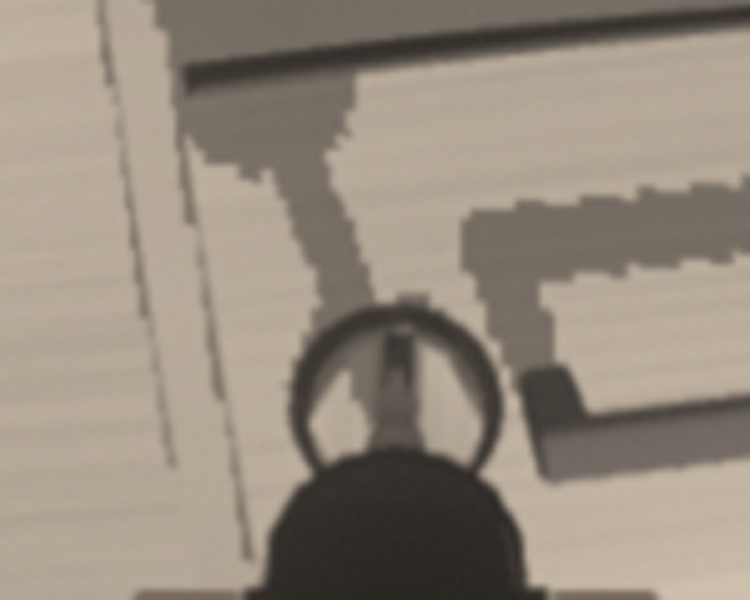

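Call:
{"api": "play_rows", "payload": {
  "steps": [
    {"gripper": 0,"tx": 0,"ty": 0,"tz": 0,"ax": -0.6,"ay": 0,"az": 0},
    {"gripper": 0,"tx": 0,"ty": 0,"tz": 0,"ax": -0.6,"ay": 0,"az": 0},
    {"gripper": 0,"tx": 0,"ty": 0,"tz": 0,"ax": -0.6,"ay": 0,"az": 0},
    {"gripper": 0,"tx": 0,"ty": 0,"tz": 0,"ax": -0.6,"ay": 0,"az": 0},
    {"gripper": 0,"tx": 0,"ty": 0,"tz": 0,"ax": -0.6,"ay": 0,"az": 0},
    {"gripper": 0,"tx": 0,"ty": 0,"tz": 0,"ax": -0.6,"ay": 0,"az": 0},
    {"gripper": 0,"tx": 0,"ty": 0,"tz": 0,"ax": -0.2,"ay": 0,"az": 0},
    {"gripper": 0,"tx": 0,"ty": 0,"tz": 0,"ax": 0,"ay": 0,"az": 0},
    {"gripper": 0,"tx": 0,"ty": 0,"tz": 0,"ax": 0,"ay": 0,"az": 0},
    {"gripper": 0,"tx": 0,"ty": 0,"tz": 0,"ax": 0.8,"ay": 0,"az": 0},
    {"gripper": 0,"tx": 0,"ty": 0,"tz": 0,"ax": 0.8,"ay": 0,"az": 0},
    {"gripper": 0,"tx": -0.3,"ty": 0,"tz": 0,"ax": 0,"ay": 0,"az": 0},
    {"gripper": 0,"tx": -0.7,"ty": 0,"tz": 0,"ax": 0,"ay": 0,"az": 0},
    {"gripper": 0,"tx": -1,"ty": 0,"tz": 0,"ax": 0,"ay": 0,"az": 0},
    {"gripper": 0,"tx": -1,"ty": 0,"tz": 0,"ax": 0,"ay": 0,"az": 0},
    {"gripper": 0,"tx": 0,"ty": 0,"tz": 0,"ax": 0,"ay": 0,"az": 0}
  ]
}}

```text
t: 26.42
eef_pos: [0.5221, -0.0976, 0.4534]
ee_rot: [1.325, 1.562, -0.091]
force: [1.2, -0.4, -0.5]
width: 0.028
```

```bash
python3 look.py w17 .560 .334 .4434 5.198;  python3 - <<'E'
from h import *
P=np.load('w17.npy'); im=cv2.imread('pics/w17.png')
o=ortho(im,'wrist',P,.48,.60,-.255,-.075,.1,.24); cv2.imwrite('pics/o17.png',o)
E
```

```text
26.4167 [ 1.2 -0.4 -0.5] [-0.07 -0.11  0.04] 0.027999594438046033
pos [ 0.5221 -0.0976  0.4534] phi 4.868 tilt [ 0.0083 -0.0008] -> tx,ty,tz [  0.4    4.16 -16.82] then ax -3.16
tip [ 0.5244 -0.0978  0.175 ] px [190.5 258.7]
```

View pics/o17.png

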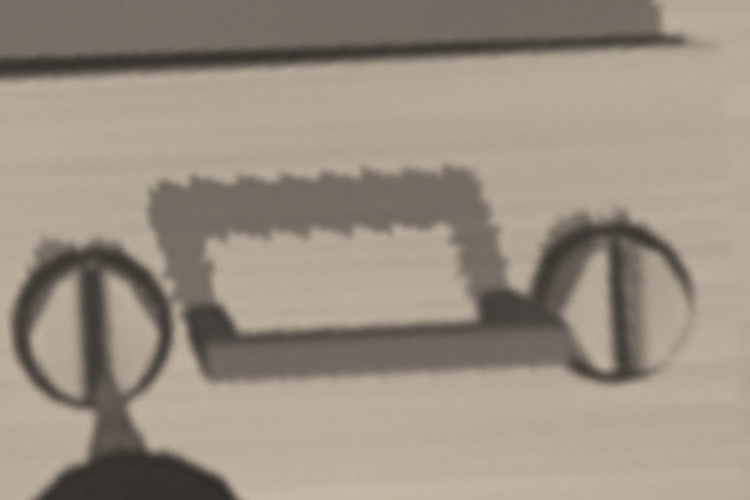

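Call:
{"api": "play_rows", "payload": {
  "steps": [
    {"gripper": 0,"tx": 0,"ty": 0.2,"tz": -0.8,"ax": 0,"ay": 0,"az": 0},
    {"gripper": 0,"tx": 0,"ty": 0.25,"tz": -1,"ax": 0,"ay": 0,"az": 0},
    {"gripper": 0,"tx": 0,"ty": 0.25,"tz": -1,"ax": 0,"ay": 0,"az": 0},
    {"gripper": 0,"tx": 0,"ty": 0.25,"tz": -1,"ax": 0,"ay": 0,"az": 0},
    {"gripper": 0,"tx": 0,"ty": 0.25,"tz": -1,"ax": 0,"ay": 0,"az": 0},
    {"gripper": 0,"tx": 0,"ty": 0.25,"tz": -1,"ax": 0,"ay": 0,"az": 0},
    {"gripper": 0,"tx": 0,"ty": 0.25,"tz": -1,"ax": 0,"ay": 0,"az": 0},
    {"gripper": 0,"tx": 0,"ty": 0.25,"tz": -1,"ax": 0,"ay": 0,"az": 0},
    {"gripper": 0,"tx": 0,"ty": 0.25,"tz": -1,"ax": 0,"ay": 0,"az": 0},
    {"gripper": 0,"tx": 0,"ty": 0.25,"tz": -1,"ax": 0,"ay": 0,"az": 0},
    {"gripper": 0,"tx": 0,"ty": 0.25,"tz": -1,"ax": 0,"ay": 0,"az": 0},
    {"gripper": 0,"tx": 0,"ty": 0.25,"tz": -1,"ax": 0,"ay": 0,"az": 0},
    {"gripper": 0,"tx": 0,"ty": 0.25,"tz": -1,"ax": 0,"ay": 0,"az": 0},
    {"gripper": 0,"tx": 0,"ty": 0.25,"tz": -1,"ax": 0,"ay": 0,"az": 0},
    {"gripper": 0,"tx": 0,"ty": 0.25,"tz": -1,"ax": 0,"ay": 0,"az": 0},
    {"gripper": 0,"tx": 0,"ty": 0.25,"tz": -1,"ax": 0,"ay": 0,"az": 0},
    {"gripper": 0,"tx": 0,"ty": 0.25,"tz": -1,"ax": 0,"ay": 0,"az": 0},
    {"gripper": 0,"tx": 0,"ty": 0,"tz": 0,"ax": 0,"ay": 0,"az": 0},
    {"gripper": 0,"tx": 0,"ty": 0,"tz": 0,"ax": 0,"ay": 0,"az": 0}
  ]
}}

```text
t: 28.05
eef_pos: [0.5608, 0.335, 0.4458]
ee_rot: [-1.006, 1.568, -2.421]
force: [0.4, -1.0, -1.0]
width: 0.0276
```

```bash
python3 look.py w18 .560 .334 .373 5.198
```

```text
28.05 [ 0.4 -1.  -1. ] [-0.18  0.17  0.02] 0.027595429017885954
pos [0.5608 0.335  0.4458] phi 4.868 tilt [-0.0019 -0.0016] -> tx,ty,tz [ 2.91 -0.03  0.03] then ax -3.16
tip [0.5603 0.3345 0.1674] px [190.5 258.7]
```

View pics/w18z.png

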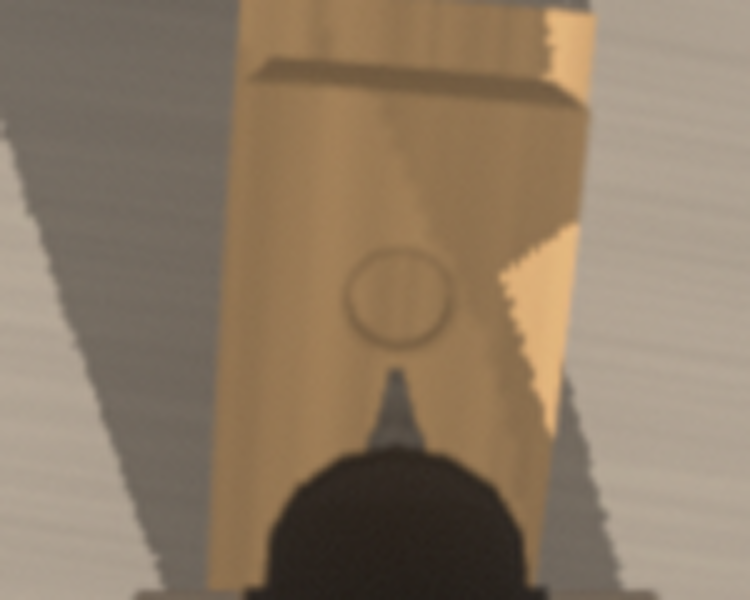

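Run:
```python
from h import *
P=np.load('w18.npy'); print(onz('wrist',(110+298/5,180+400/5),.085,P))
c=P[:3,3]+P[:3,0]*(P[2,3]-.085); print(c)
```

```text
[0.56057349 0.33280344 0.085     ]
[0.56015774 0.33437173 0.08500112]
```

Call:
{"api": "play_rows", "payload": {
  "steps": [
    {"gripper": 0,"tx": 0,"ty": 0,"tz": 0.04,"ax": 0,"ay": 0,"az": 0},
    {"gripper": 0,"tx": 0.8,"ty": 0,"tz": 0,"ax": 0,"ay": 0,"az": 0},
    {"gripper": 0,"tx": 0.8,"ty": 0,"tz": 0,"ax": 0,"ay": 0,"az": 0},
    {"gripper": 0,"tx": 0.8,"ty": 0,"tz": 0,"ax": 0,"ay": 0,"az": 0},
    {"gripper": 0,"tx": 0.8,"ty": 0,"tz": 0,"ax": 0,"ay": 0,"az": 0},
    {"gripper": 0,"tx": 0.8,"ty": 0,"tz": 0,"ax": 0,"ay": 0,"az": 0},
    {"gripper": 0,"tx": 0.8,"ty": 0,"tz": 0,"ax": 0,"ay": 0,"az": 0},
    {"gripper": 0,"tx": 0.8,"ty": 0,"tz": 0,"ax": 0,"ay": 0,"az": 0},
    {"gripper": 0,"tx": 0.3,"ty": 0,"tz": 0,"ax": 0,"ay": 0,"az": 0},
    {"gripper": 0,"tx": 0.13,"ty": 0,"tz": 0,"ax": 0,"ay": 0,"az": 0},
    {"gripper": 0,"tx": 0,"ty": 0,"tz": 0,"ax": 0,"ay": 0,"az": 0},
    {"gripper": 0,"tx": 0,"ty": 0,"tz": 0,"ax": 0,"ay": 0,"az": 0}
  ]
}}

```text
t: 29.1
eef_pos: [0.5616, 0.3327, 0.298]
ee_rot: [2.005, 1.569, 0.587]
force: [1.1, -0.1, -1.0]
width: 0.0278
```

Run:
```python
from h import *
s=telemetry.get_state(); print(s['t'],s['force'].round(1),s['eef_pos'].round(4))
im=optics.grab_frame('side'); cv2.imwrite('pics/s19.png',cv2.resize(im[130:300,150:370,::-1],None,fx=3,fy=3))
```

```text
29.1 [ 1.1 -0.1 -1. ] [0.5616 0.3327 0.298 ]
```

View pics/s19.png

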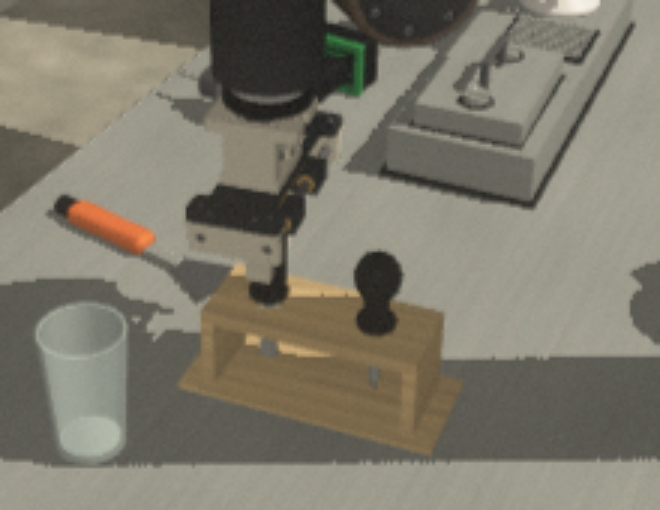

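Call:
{"api": "play_rows", "payload": {
  "steps": [
    {"gripper": 0,"tx": 0.1,"ty": 0,"tz": 0,"ax": 0,"ay": 0,"az": 0},
    {"gripper": 0,"tx": 0.07,"ty": 0,"tz": 0,"ax": 0,"ay": 0,"az": 0},
    {"gripper": 0,"tx": 0,"ty": 0,"tz": 0,"ax": 0,"ay": 0,"az": 0},
    {"gripper": 0,"tx": 0,"ty": 0,"tz": 0,"ax": 0,"ay": 0,"az": 0},
    {"gripper": 0.9,"tx": 0,"ty": 0,"tz": 0,"ax": 0,"ay": 0,"az": 0},
    {"gripper": 0.9,"tx": 0,"ty": 0,"tz": 0,"ax": 0,"ay": 0,"az": 0},
    {"gripper": 0.9,"tx": 0,"ty": 0,"tz": 0,"ax": 0,"ay": 0,"az": 0},
    {"gripper": 0.9,"tx": 0,"ty": 0,"tz": 0,"ax": 0,"ay": 0,"az": 0},
    {"gripper": 0.9,"tx": 0,"ty": 0,"tz": 0,"ax": 0,"ay": 0,"az": 0},
    {"gripper": 0.9,"tx": 0,"ty": 0,"tz": 0,"ax": 0,"ay": 0,"az": 0},
    {"gripper": 0.9,"tx": -0.3,"ty": 0,"tz": 0,"ax": 0,"ay": 0,"az": 0},
    {"gripper": 0.9,"tx": -0.6,"ty": 0,"tz": 0,"ax": 0,"ay": 0,"az": 0},
    {"gripper": 0.9,"tx": -1,"ty": 0,"tz": 0,"ax": 0,"ay": 0,"az": 0},
    {"gripper": 0.9,"tx": -1,"ty": 0,"tz": 0,"ax": 0,"ay": 0,"az": 0},
    {"gripper": 0.9,"tx": -1,"ty": 0,"tz": 0,"ax": 0,"ay": 0,"az": 0},
    {"gripper": 0.9,"tx": -0.6,"ty": 0,"tz": 0,"ax": 0,"ay": 0,"az": 0},
    {"gripper": 0.9,"tx": 0,"ty": 0,"tz": 0,"ax": 0,"ay": 0,"az": 0}
  ]
}}

```text
t: 30.57
eef_pos: [0.5618, 0.3331, 0.4101]
ee_rot: [2.058, 1.564, 0.64]
force: [0.0, 1.3, 0.8]
width: 0.0791
```

Run:
```python
from h import *
s=telemetry.get_state(); print(s['t'],s['force'].round(1),s['eef_pos'].round(4),s['width'])
im=optics.grab_frame('side'); cv2.imwrite('pics/s20.png',cv2.resize(im[130:300,150:370,::-1],None,fx=3,fy=3))
# cover grasp: pull centre & yaw
A=np.array([.521,-.0978]);B=np.array([.5257,-.2251]);print((A+B)/2)
delta(pose(s),[.5235,-.1615,.40],np.pi+.037)
```

```text
30.5667 [0.  1.3 0.8] [0.5618 0.3331 0.4101] 0.07906763187488589
[ 0.52335 -0.16145]
pos [0.5618 0.3331 0.4101] phi 4.865 tilt [0.0057 0.0043] -> tx,ty,tz [ 0.31 -4.53 19.32] then ax 16.11
```

View pics/s20.png

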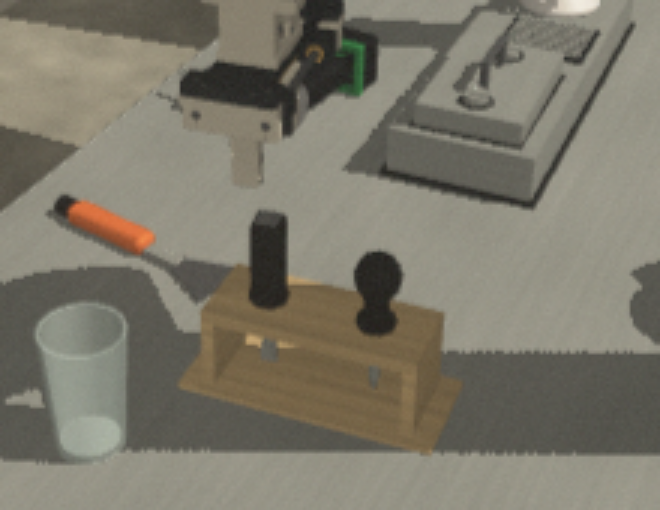

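Call:
{"api": "play_rows", "payload": {
  "steps": [
    {"gripper": 0.9,"tx": 0,"ty": -0.23,"tz": 1,"ax": 0,"ay": 0,"az": 0},
    {"gripper": 0.9,"tx": 0,"ty": -0.23,"tz": 1,"ax": 0,"ay": 0,"az": 0},
    {"gripper": 0.9,"tx": 0,"ty": -0.23,"tz": 1,"ax": 0,"ay": 0,"az": 0},
    {"gripper": 0.9,"tx": 0,"ty": -0.23,"tz": 1,"ax": 0,"ay": 0,"az": 0},
    {"gripper": 0.9,"tx": 0,"ty": -0.23,"tz": 1,"ax": 0,"ay": 0,"az": 0},
    {"gripper": 0.9,"tx": 0,"ty": -0.23,"tz": 1,"ax": 0,"ay": 0,"az": 0},
    {"gripper": 0.9,"tx": 0,"ty": -0.23,"tz": 1,"ax": 0,"ay": 0,"az": 0},
    {"gripper": 0.9,"tx": 0,"ty": -0.23,"tz": 1,"ax": 0,"ay": 0,"az": 0},
    {"gripper": 0.9,"tx": 0,"ty": -0.23,"tz": 1,"ax": 0,"ay": 0,"az": 0},
    {"gripper": 0.9,"tx": 0,"ty": -0.23,"tz": 1,"ax": 0,"ay": 0,"az": 0},
    {"gripper": 0.9,"tx": 0,"ty": -0.23,"tz": 1,"ax": 0,"ay": 0,"az": 0},
    {"gripper": 0.9,"tx": 0,"ty": -0.23,"tz": 1,"ax": 0,"ay": 0,"az": 0},
    {"gripper": 0.9,"tx": 0,"ty": -0.23,"tz": 1,"ax": 0,"ay": 0,"az": 0},
    {"gripper": 0.9,"tx": 0,"ty": -0.23,"tz": 1,"ax": 0,"ay": 0,"az": 0},
    {"gripper": 0.9,"tx": 0,"ty": -0.23,"tz": 1,"ax": 0,"ay": 0,"az": 0},
    {"gripper": 0.9,"tx": 0,"ty": -0.23,"tz": 1,"ax": 0,"ay": 0,"az": 0},
    {"gripper": 0.9,"tx": 0,"ty": -0.23,"tz": 1,"ax": 0,"ay": 0,"az": 0},
    {"gripper": 0.9,"tx": 0,"ty": -0.23,"tz": 1,"ax": 0,"ay": 0,"az": 0},
    {"gripper": 0.9,"tx": 0,"ty": -0.23,"tz": 1,"ax": 0,"ay": 0,"az": 0},
    {"gripper": 0.9,"tx": 0,"ty": -0.1,"tz": 0.3,"ax": 1,"ay": 0,"az": 0}
  ]
}}

```text
t: 32.28
eef_pos: [0.5234, -0.1635, 0.4042]
ee_rot: [-1.473, 1.569, -2.995]
force: [0.6, -0.1, 0.4]
width: 0.079
```

Call:
{"api": "play_rows", "payload": {
  "steps": [
    {"gripper": 0.9,"tx": 0,"ty": 0,"tz": 0,"ax": 1,"ay": 0,"az": 0},
    {"gripper": 0.9,"tx": 0,"ty": 0,"tz": 0,"ax": 1,"ay": 0,"az": 0},
    {"gripper": 0.9,"tx": 0,"ty": 0,"tz": 0,"ax": 1,"ay": 0,"az": 0},
    {"gripper": 0.9,"tx": 0,"ty": 0,"tz": 0,"ax": 1,"ay": 0,"az": 0},
    {"gripper": 0.9,"tx": 0,"ty": 0,"tz": 0,"ax": 1,"ay": 0,"az": 0},
    {"gripper": 0.9,"tx": 0,"ty": 0,"tz": 0,"ax": 1,"ay": 0,"az": 0},
    {"gripper": 0.9,"tx": 0,"ty": 0,"tz": 0,"ax": 1,"ay": 0,"az": 0},
    {"gripper": 0.9,"tx": 0,"ty": 0,"tz": 0,"ax": 1,"ay": 0,"az": 0},
    {"gripper": 0.9,"tx": 0,"ty": 0,"tz": 0,"ax": 1,"ay": 0,"az": 0},
    {"gripper": 0.9,"tx": 0,"ty": 0,"tz": 0,"ax": 1,"ay": 0,"az": 0},
    {"gripper": 0.9,"tx": 0,"ty": 0,"tz": 0,"ax": 1,"ay": 0,"az": 0},
    {"gripper": 0.9,"tx": 0,"ty": 0,"tz": 0,"ax": 1,"ay": 0,"az": 0},
    {"gripper": 0.9,"tx": 0,"ty": 0,"tz": 0,"ax": 1,"ay": 0,"az": 0},
    {"gripper": 0.9,"tx": 0,"ty": 0,"tz": 0,"ax": 1,"ay": 0,"az": 0},
    {"gripper": 0.9,"tx": 0,"ty": 0,"tz": 0,"ax": 1,"ay": 0,"az": 0},
    {"gripper": 0.9,"tx": 0,"ty": 0,"tz": 0,"ax": 0,"ay": 0,"az": 0},
    {"gripper": 0.9,"tx": 0,"ty": 0,"tz": 0,"ax": 0,"ay": 0,"az": 0}
  ]
}}

```text
t: 33.7
eef_pos: [0.5238, -0.1611, 0.4045]
ee_rot: [-0.191, 1.57, 3.002]
force: [-0.7, 0.1, 0.9]
width: 0.0791
```

```bash
python3 look.py w21 .5234 -.1615 .288 3.178
```

```text
33.7 [-0.7  0.1  0.9] [ 0.02  0.09 -0.02] 0.07906118784951258
pos [ 0.5238 -0.1611  0.4045] phi 3.193 tilt [-0.0009  0.0001] -> tx,ty,tz [4.66 0.02 0.01] then ax 0.14
tip [ 0.5236 -0.1611  0.1261] px [191.  258.3]
```

View pics/w21.png

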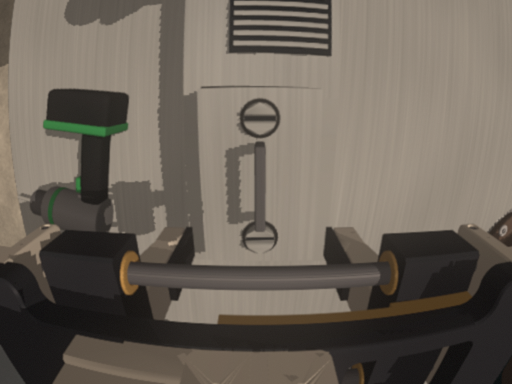

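Call:
{"api": "play_rows", "payload": {
  "steps": [
    {"gripper": 0.9,"tx": 0.8,"ty": 0,"tz": 0.01,"ax": 0.14,"ay": 0,"az": 0},
    {"gripper": 0.7,"tx": 0.8,"ty": 0,"tz": 0,"ax": 0,"ay": 0,"az": 0},
    {"gripper": 0.7,"tx": 0.8,"ty": 0,"tz": 0,"ax": 0,"ay": 0,"az": 0},
    {"gripper": 0.7,"tx": 0.8,"ty": 0,"tz": 0,"ax": 0,"ay": 0,"az": 0},
    {"gripper": 0.7,"tx": 0.8,"ty": 0,"tz": 0,"ax": 0,"ay": 0,"az": 0},
    {"gripper": 0.7,"tx": 0.6,"ty": 0,"tz": 0,"ax": 0,"ay": 0,"az": 0},
    {"gripper": 0.7,"tx": 0.3,"ty": 0,"tz": 0,"ax": 0,"ay": 0,"az": 0},
    {"gripper": 0,"tx": 0,"ty": 0,"tz": 0,"ax": 0,"ay": 0,"az": 0},
    {"gripper": 0,"tx": 0,"ty": 0,"tz": 0,"ax": 0,"ay": 0,"az": 0},
    {"gripper": 0,"tx": 0,"ty": 0,"tz": 0,"ax": 0,"ay": 0,"az": 0},
    {"gripper": 0,"tx": 0,"ty": 0,"tz": 0,"ax": 0,"ay": 0,"az": 0},
    {"gripper": 0,"tx": 0,"ty": 0,"tz": 0,"ax": 0,"ay": 0,"az": 0},
    {"gripper": 0,"tx": 0,"ty": 0,"tz": 0,"ax": 0,"ay": 0,"az": 0},
    {"gripper": 0,"tx": 0,"ty": 0,"tz": 0,"ax": 0,"ay": 0,"az": 0},
    {"gripper": 0,"tx": 0,"ty": 0,"tz": 0,"ax": 0,"ay": 0,"az": 0},
    {"gripper": 0,"tx": 0,"ty": 0,"tz": 0,"ax": 0,"ay": 0,"az": 0},
    {"gripper": 0,"tx": 0,"ty": 0,"tz": 0,"ax": 0,"ay": 0,"az": 0},
    {"gripper": 0,"tx": 0,"ty": 0,"tz": 0,"ax": 0,"ay": 0,"az": 0}
  ],
  "newtons": 50
}}

```text
t: 35.25
eef_pos: [0.5235, -0.1611, 0.2826]
ee_rot: [0.135, 1.57, -2.973]
force: [-3.2, 0.9, 5.4]
width: 0.0093
```

```bash
python3 look.py w22 .5234 -.1615 .288 3.178
```

```text
35.25 [-3.2  0.9  5.4] [0.26 1.25 0.14] 0.00932179477261379
pos [ 0.5235 -0.1611  0.2826] phi 3.175 tilt [-0.0006 -0.0001] -> tx,ty,tz [-0.22  0.01  0.01] then ax -0.03
tip [ 0.5233 -0.1612  0.0042] px [191.  258.3]
```

View pics/w22.png

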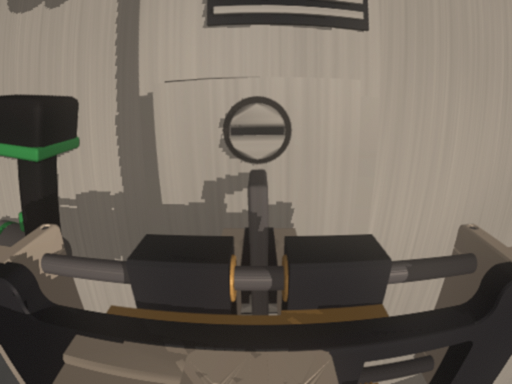

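Call:
{"api": "play_rows", "payload": {
  "steps": [
    {"gripper": 0,"tx": -0.1,"ty": 0,"tz": 0,"ax": 0,"ay": 0,"az": 0},
    {"gripper": 0,"tx": -0.2,"ty": 0,"tz": 0,"ax": 0,"ay": 0,"az": 0},
    {"gripper": 0,"tx": -0.3,"ty": 0,"tz": 0,"ax": 0,"ay": 0,"az": 0},
    {"gripper": 0,"tx": -0.4,"ty": 0,"tz": 0,"ax": 0,"ay": 0,"az": 0},
    {"gripper": 0,"tx": -0.5,"ty": 0,"tz": 0,"ax": 0,"ay": 0,"az": 0},
    {"gripper": 0,"tx": -0.5,"ty": 0,"tz": 0,"ax": 0,"ay": 0,"az": 0},
    {"gripper": 0,"tx": -0.4,"ty": 0,"tz": 0,"ax": 0,"ay": 0,"az": 0},
    {"gripper": 0,"tx": 0,"ty": 0,"tz": 0,"ax": 0,"ay": 0,"az": 0},
    {"gripper": 0,"tx": 0,"ty": 0,"tz": 0,"ax": 0,"ay": 0,"az": 0}
  ]
}}

```text
t: 36.05
eef_pos: [0.5238, -0.1611, 0.3431]
ee_rot: [-2.992, 1.569, 0.183]
force: [-0.8, 1.2, -6.4]
width: 0.0096
```

```bash
python3 look.py w23 .5 .08 .33 3.178
python3 - <<'E'
from h import *
im=optics.grab_frame('side'); cv2.imwrite('pics/s23.png',cv2.resize(im[60:280,180:440,::-1],None,fx=3,fy=2.7))
E
```

```text
36.05 [-0.8  1.2 -6.4] [ 0.03  0.15 -0.04] 0.009637625555924583
pos [ 0.5238 -0.1611  0.3431] phi 3.175 tilt [0.0017 0.0003] -> tx,ty,tz [ 0.52 -9.67  0.64] then ax -0.03
tip [ 0.5243 -0.161   0.0647] px [191.  258.3]
```

View pics/s23.png

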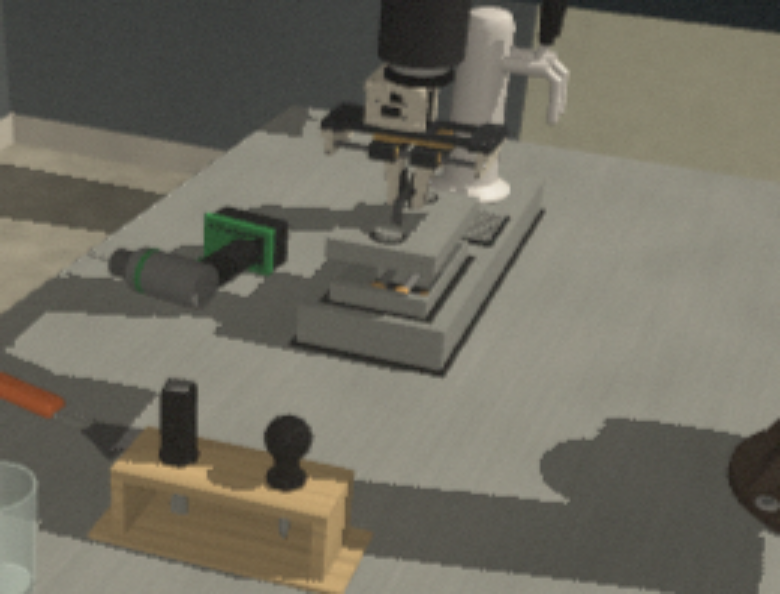

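View pics/w23.png

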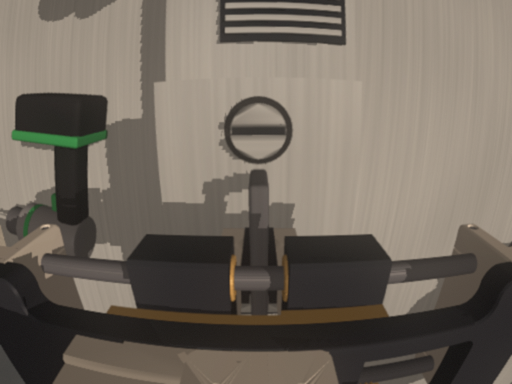

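Call:
{"api": "play_rows", "payload": {
  "steps": [
    {"gripper": 0,"tx": 0,"ty": -0.3,"tz": 0.02,"ax": 0,"ay": 0,"az": 0},
    {"gripper": 0,"tx": 0,"ty": -0.6,"tz": 0.03,"ax": 0,"ay": 0,"az": 0},
    {"gripper": 0,"tx": 0,"ty": -0.9,"tz": 0.05,"ax": 0,"ay": 0,"az": 0},
    {"gripper": 0,"tx": 0,"ty": -0.9,"tz": 0.05,"ax": 0,"ay": 0,"az": 0},
    {"gripper": 0,"tx": 0,"ty": -0.9,"tz": 0.05,"ax": 0,"ay": 0,"az": 0},
    {"gripper": 0,"tx": 0,"ty": -0.9,"tz": 0.05,"ax": 0,"ay": 0,"az": 0},
    {"gripper": 0,"tx": 0,"ty": -0.9,"tz": 0.05,"ax": 0,"ay": 0,"az": 0},
    {"gripper": 0,"tx": 0,"ty": -0.9,"tz": 0.05,"ax": 0,"ay": 0,"az": 0},
    {"gripper": 0,"tx": 0,"ty": -0.9,"tz": 0.05,"ax": 0,"ay": 0,"az": 0},
    {"gripper": 0,"tx": 0,"ty": -0.9,"tz": 0.05,"ax": 0,"ay": 0,"az": 0},
    {"gripper": 0,"tx": 0,"ty": -0.9,"tz": 0.05,"ax": 0,"ay": 0,"az": 0},
    {"gripper": 0,"tx": 0,"ty": -0.9,"tz": 0.05,"ax": 0,"ay": 0,"az": 0},
    {"gripper": 0,"tx": 0,"ty": -0.6,"tz": 0.05,"ax": 0,"ay": 0,"az": 0},
    {"gripper": 0,"tx": 0,"ty": -0.3,"tz": 0,"ax": 0,"ay": 0,"az": 0},
    {"gripper": 0,"tx": 0.4,"ty": 0,"tz": 0,"ax": 0,"ay": 0,"az": 0},
    {"gripper": 0,"tx": 0.8,"ty": 0,"tz": 0,"ax": 0,"ay": 0,"az": 0},
    {"gripper": 0,"tx": 0.8,"ty": 0,"tz": 0,"ax": 0,"ay": 0,"az": 0},
    {"gripper": 0,"tx": 0.8,"ty": 0,"tz": 0,"ax": 0,"ay": 0,"az": 0},
    {"gripper": 0,"tx": 0.5,"ty": 0,"tz": 0,"ax": 0,"ay": 0,"az": 0},
    {"gripper": 0,"tx": 0,"ty": 0,"tz": 0,"ax": 0,"ay": 0,"az": 0}
  ]
}}

```text
t: 37.82
eef_pos: [0.4985, 0.1069, 0.2563]
ee_rot: [0.462, 1.564, -2.648]
force: [-1.4, -0.6, -5.9]
width: 0.009
```

```bash
python3 look.py w24 .5 .11 .2215 3.178
python3 - <<'E'
from h import *
im=optics.grab_frame('side'); cv2.imwrite('pics/s24.png',cv2.resize(im[110:310,200:460,::-1],None,fx=3,fy=3))
E
```

```text
37.8167 [-1.4 -0.6 -5.9] [-0.17  0.39  0.01] 0.008976508110592933
pos [0.4985 0.1069 0.2563] phi 3.173 tilt [-0.0058 -0.0031] -> tx,ty,tz [ 1.39 -0.13 -0.07] then ax -0.04
tip [ 0.4969  0.106  -0.0221] px [191.  258.3]
```

View pics/s24.png

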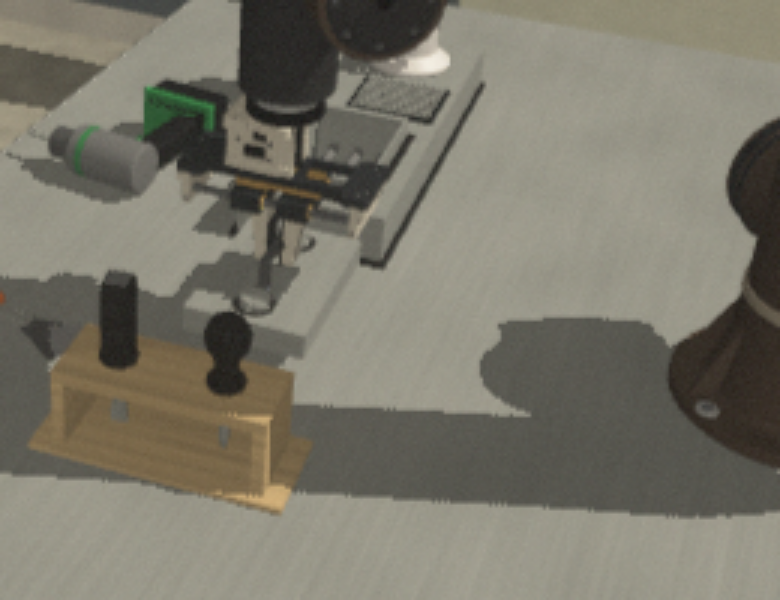

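Call:
{"api": "play_rows", "payload": {
  "steps": [
    {"gripper": 0,"tx": 0.3,"ty": 0,"tz": 0,"ax": 0,"ay": 0,"az": 0},
    {"gripper": 0,"tx": 0.4,"ty": 0,"tz": 0,"ax": 0,"ay": 0,"az": 0},
    {"gripper": 0,"tx": 0.3,"ty": 0,"tz": 0,"ax": 0,"ay": 0,"az": 0},
    {"gripper": 0,"tx": 0.2,"ty": 0,"tz": 0,"ax": 0,"ay": 0,"az": 0},
    {"gripper": 0,"tx": 0.1,"ty": 0,"tz": 0,"ax": 0,"ay": 0,"az": 0},
    {"gripper": 0,"tx": 0,"ty": 0,"tz": 0,"ax": 0,"ay": 0,"az": 0},
    {"gripper": 0,"tx": 0,"ty": 0,"tz": 0,"ax": 0,"ay": 0,"az": 0}
  ]
}}

```text
t: 38.5
eef_pos: [0.5, 0.1083, 0.2274]
ee_rot: [1.075, 1.571, -2.033]
force: [-0.3, 0.6, -5.7]
width: 0.0091
```

Run:
```python
from h import *
s=telemetry.get_state(); print(s['t'],s['force'].round(1),s['eef_pos'].round(4),pose(s)[:2,0])
```

```text
38.5 [-0.3  0.6 -5.7] [0.5    0.1083 0.2274] [-0.00011279 -0.00022641]
```

Cover is level and still in the air (about 7 mm up); lowering the rest gently until the force shows contact.

Call:
{"api": "play_rows", "payload": {
  "steps": [
    {"gripper": 0,"tx": 0.1,"ty": 0,"tz": 0,"ax": 0,"ay": 0,"az": 0},
    {"gripper": 0,"tx": 0.08,"ty": 0,"tz": 0,"ax": 0,"ay": 0,"az": 0},
    {"gripper": 0,"tx": 0.05,"ty": 0,"tz": 0,"ax": 0,"ay": 0,"az": 0},
    {"gripper": 0,"tx": 0,"ty": 0,"tz": 0,"ax": 0,"ay": 0,"az": 0},
    {"gripper": 0,"tx": 0,"ty": 0,"tz": 0,"ax": 0,"ay": 0,"az": 0}
  ]
}}

```text
t: 38.92
eef_pos: [0.4998, 0.1082, 0.2216]
ee_rot: [0.901, 1.571, -2.208]
force: [0.5, 0.1, -6.2]
width: 0.0096
```

Call:
{"api": "play_rows", "payload": {
  "steps": [
    {"gripper": 0,"tx": 0.04,"ty": 0,"tz": 0,"ax": 0,"ay": 0,"az": 0},
    {"gripper": 0,"tx": 0,"ty": 0,"tz": 0,"ax": 0,"ay": 0,"az": 0},
    {"gripper": 0,"tx": 0,"ty": 0,"tz": 0,"ax": 0,"ay": 0,"az": 0}
  ]
}}

```text
t: 39.17
eef_pos: [0.4999, 0.1083, 0.2207]
ee_rot: [-2.666, 1.571, 0.509]
force: [0.2, 0.1, -6.3]
width: 0.0094
```

Call:
{"api": "play_rows", "payload": {
  "steps": [
    {"gripper": 0,"tx": 0.05,"ty": 0,"tz": 0,"ax": 0,"ay": 0,"az": 0},
    {"gripper": 0,"tx": 0,"ty": 0,"tz": 0,"ax": 0,"ay": 0,"az": 0},
    {"gripper": 0,"tx": 0,"ty": 0,"tz": 0,"ax": 0,"ay": 0,"az": 0}
  ]
}}

```text
t: 39.42
eef_pos: [0.5, 0.1083, 0.2205]
ee_rot: [-2.95, 1.57, 0.225]
force: [-4.7, -1.0, 7.1]
width: 0.009
```

Call:
{"api": "play_rows", "payload": {
  "steps": [
    {"gripper": 0.5,"tx": 0,"ty": 0,"tz": 0,"ax": 0,"ay": 0,"az": 0},
    {"gripper": 0.5,"tx": 0,"ty": 0,"tz": 0,"ax": 0,"ay": 0,"az": 0},
    {"gripper": 0.5,"tx": 0,"ty": 0,"tz": 0,"ax": 0,"ay": 0,"az": 0},
    {"gripper": 0.5,"tx": 0,"ty": 0,"tz": 0,"ax": 0,"ay": 0,"az": 0},
    {"gripper": 0.5,"tx": 0,"ty": 0,"tz": 0,"ax": 0,"ay": 0,"az": 0},
    {"gripper": 0.5,"tx": -0.3,"ty": 0,"tz": 0,"ax": 0,"ay": 0,"az": 0},
    {"gripper": 0.5,"tx": -0.6,"ty": 0,"tz": 0,"ax": 0,"ay": 0,"az": 0},
    {"gripper": 0.5,"tx": -1,"ty": 0,"tz": 0,"ax": 0,"ay": 0,"az": 0},
    {"gripper": 0.5,"tx": -1,"ty": 0,"tz": 0,"ax": 0,"ay": 0,"az": 0},
    {"gripper": 0.5,"tx": -1,"ty": 0,"tz": 0,"ax": 0,"ay": 0,"az": 0},
    {"gripper": 0.5,"tx": -1,"ty": 0,"tz": 0,"ax": 0,"ay": 0,"az": 0},
    {"gripper": 0.5,"tx": -1,"ty": 0,"tz": 0,"ax": 0,"ay": 0,"az": 0},
    {"gripper": 0.5,"tx": 0,"ty": 0,"tz": 0,"ax": 0,"ay": 0,"az": 0},
    {"gripper": 0.5,"tx": 0,"ty": 0,"tz": 0,"ax": 0,"ay": 0,"az": 0},
    {"gripper": 0.5,"tx": 0,"ty": 0,"tz": 0,"ax": 0,"ay": 0,"az": 0}
  ]
}}

```text
t: 40.67
eef_pos: [0.4995, 0.1081, 0.3669]
ee_rot: [-1.584, 1.57, 1.591]
force: [-0.9, -0.6, -0.5]
width: 0.0435
```

```bash
python3 look.py w25 .5 .11 .2215 3.178
python3 - <<'E'
from h import *
im=optics.grab_frame('side'); cv2.imwrite('pics/s25.png',cv2.resize(im[90:310,140:430,::-1],None,fx=2.7,fy=2.7))
im=optics.grab_frame('top'); cv2.imwrite('pics/t25.png',im[:,:,::-1])
for q in ["driver_grip","hole_0","cover"]:
    for x in finder.pinpoint(q,'side')[:2]: print(q,round(x['confidence'],2),np.round(x['location'],1),onz('side',x['location'],{'driver_grip':.131,'hole_0':.085,'cover':0}[q]).round(4))
P=np.load('w25.npy'); im=cv2.imread('pics/w25.png')
o=ortho(im,'wrist',P,.44,.57,.0,.22,.038,.3); cv2.imwrite('pics/o25.png',o)
E
```

```text
40.6667 [-0.9 -0.6 -0.5] [ 0.02  0.1  -0.04] 0.04354745375049762
pos [0.4995 0.1081 0.3669] phi 3.175 tilt [-0.      0.0003] -> tx,ty,tz [ 5.82 -0.07 -0.02] then ax -0.03
tip [0.4995 0.1082 0.0885] px [191.  258.3]
driver_grip 0.94 [217.6 242.9] [0.5457 0.3418 0.131 ]
driver_grip 0.61 [172.9 242. ] [0.6545 0.1302 0.131 ]
hole_0 0.64 [238.3 274.9] [0.4585 0.3298 0.085 ]
hole_0 0.55 [230.6 244.8] [0.5437 0.3344 0.085 ]
cover 0.67 [218.9 290.6] [0.495  0.1135 0.    ]
```

View pics/s25.png

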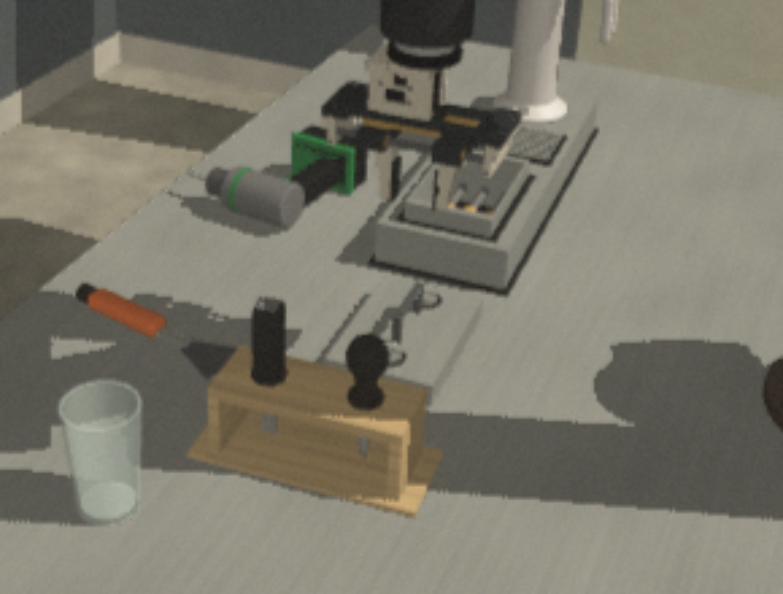

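View pics/t25.png

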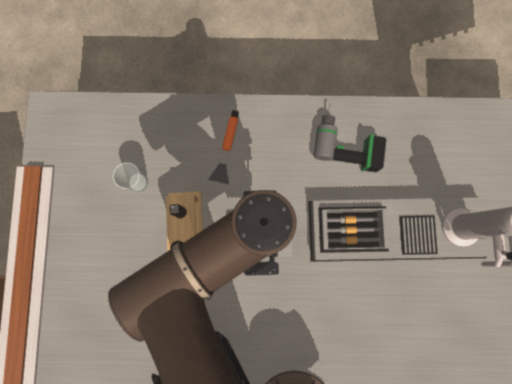

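View pics/o25.png

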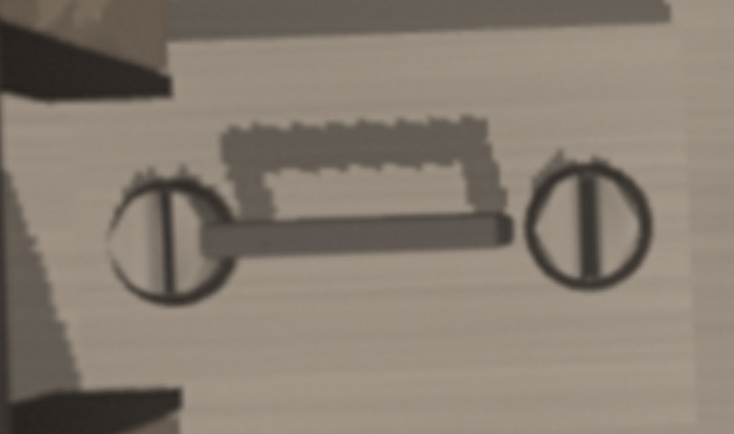

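Run:
```python
from station import job_done, telemetry
print(telemetry.get_state()['t']); print(job_done())
```

```text
40.9667
the job is handed in; nothing more can be done
None
```

The cover is off and lying flat, right way up, on the clear counter at about (0.50, 0.11), and the square-handled driver is hanging back in its hole. I handed the job in at about 41 s of the 72 s allowed; it gave no verdict.

- **Fasteners:** I turned A and then B anticlockwise with the blade in the slot. A read only about 1.44 rad after its first turn, past the 1.3 limit but short of its stop. I put the blade back in and turned A on to its stop once B was done. The last wrist picture shows both slots square across the cover, about 1.57 rad each.
- **Driver:** the last side picture shows it upright with its collar on the board, within about 1 px of where it hung at the start. The side-camera network put the grip about 14 mm off in x and 8 mm in y from where I released it. It put the hole off by a similar amount, so I took this as network error.
- **Cover:** I lowered it until the force changed by about 13 N, then released it. It looks level and still in the last pictures, and the gripper is well clear above it.
- **Scraper, drill, glass and cross-tip driver:** they look unmoved in the last side and top pictures; I did not measure them. The arm hid the cross-tip driver in the top view.

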